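# Fit and press home the bell domes

## Robot

A 7-joint arm with a two-finger parallel gripper is mounted at the origin on the work surface. World frame = base frame: x ahead of the robot, y to its left, z up, the work surface at z = 0. Lengths are in mm, angles in rad, forces in N, time in s.
With the tool pointing down it reaches from about 425 to 925 mm from the base axis. Payload 6.8 kg.
Tool frame: the origin (TCP) lies at the very end of the fingers, on their centre line; the grasp point (between the pads) lies 19 mm behind it; z points along the fingers, y is the line along which they close (so a half turn about z gives the same grasp; the last joint's range is limited). The gripper opens to 85 mm and grips with 20 to 120 N. Pads are 22 mm wide; open, the fingers measure 114 mm over their backs; the gripper's body (76 mm by 85 mm) begins 54 mm behind the grasp point. The pads swing forward as they close: fully open they stand 13 mm farther back than shut.
Start: joints at [-1.342, 0.477, 0.022, 1.555, -0.011, 1.109, -0.083], TCP at [223.063, 637.095, 231.308] pointing down, gripper open.
Joint ranges: [-2.96, 2.96], [-0.34, 2.1], [-1.41, 1.46], [0.24, 2.44], [-1.37, 4.51], [0.17, 1.92], [-2.96, 2.96]. Speed limits (rad/s): [2.39, 2.39, 3.14, 3.14, 3.14, 3.14, 3.14].

## Interface

Orientations are given as a unit quaternion [w, x, y, z].
In Python, from plant import env gives the robot as it stands.
- The arm moves only by the tool send_rows, never from a script. Its arguments are lists of equal length, an entry for each row: "offset": the shift along the tool's x, y, z in cm, a list of three; "dr": the turn, a rotation vector about the tool's x, y, z in rad, a list of three; "fingers": the closure, from 0 (fully open) to 1 (shut). In form: {"offset": [[tx, ty, tz], ...], "dr": [[ax, ay, az], ...], "fingers": [fingers, ...]}. A call has exactly 8 rows; each row shifts and turns the commanded pose from where the row before left it, along the tool's axes as they then stand; what a row does not reach is not made up. A row lasts 1/12 s, in which the tool goes at most 41.7 mm and 7.16 degrees, less where a joint would pass 70% of its speed; a pose out of reach is approached as far as the arm can. A call with a gripper value outside its range is refused whole. The fingers move at their own pace and stop on an object; "force" is the grip in N (left out, the last holds). Time passes only in rows, so rows that do not move let the fingers close, or fill a call up. It gives the time, the measured TCP pose, the force, the opening and the grip force at its end, in the units of the state.
- env.get_state(): the state, without advancing time (a new reading comes with each control period).
- env.get_image(name): name is "scene" or "top"; returns (picture, depth): 400x640x3 uint8, red, green, blue; 400x640 float32, mm along the optical axis (not along the pixel's ray), 0 where there is no reading.
- env.camera_model(name): a dict with "fx", "fy", "cx", "cy" (pixels), "dist_coeffs" ([k1, k2, p1, p2, k3] as OpenCV has them; the pictures are not rectified), "position" and "rotation" of the camera in the world. Camera axes: x right, y up, looking along -z (the intrinsics and any distortion apply to the point x, -y, -z); pixel columns grow to the right and rows downward; lengths in mm; the calibration is good to about 2 mm. A picture is of the moment at which its call begins. camera_model takes no time and is no camera call.
- env.job_done(): hands the job in; it is judged then, once.
The state is a dict: "clock": time; "joint_positions": joint angles; "dq": joint speeds; "joint_efforts": joint torques, N m; "tcp_pos": TCP position; "tcp_rot": TCP orientation; "contact_force": force on the tool from outside, world axes, zero at the start; "wrist_torque": the same for the moment, N m; "opening": finger opening in mm; "grasp_force": force on a finger pad.
Only numpy, scipy, OpenCV 4.12 (cv2) and the standard library are available. Lean on these libraries where they do the work, as an engineer would, in place of code of your own. Each camera call takes 0.05 s, during which the arm holds its last target. There are 200 camera calls.

## Task

At the bike bench, throw the jig's red-balled lever right over to clamp it, and then set each loose bell dome, nut up, level over a black bell base of its own and press it down until its plunger is fully home; any base will do. The domes are thin and dent: never let the gripper bear on one with more than 25 N in all, gripping or pressing, and push the plungers only through the domes, never with the bare gripper. When every dome is home and the jig still clamped, swing the lever all the way back to open, leaving the tools and parts around undisturbed.

Things in the scene. Friction and masses are not known exactly. Their poses are not given: they have to be found in the camera images.
- jig: fixed aluminium deck 90 x 440 x 20 mm carrying a straight row of five black bell bases (62 mm across, tops 34 mm above the table) and, at its +y end, the clamp lever. Origin on the table under the middle of the row; y along the row, x across it (at yaw 0 x points away from the robot)
- clamp (a joint): clamp lever of the jig, rad: 0 = leaning to the jig's -x, open; 1.0 = leaning to its +x, clamped. Stays where it is left; about 1 to 2 N at the ball moves it. A rod 70 mm long and 10 mm thick on a hinge along the jig's y, 42 mm above the table, on a block 70 x 50 x 25 mm standing on the deck
- clamp_tip (a point): centre of the red ball, 26 mm across, at the end of the clamp lever
- nest0 (a point): fixed point: centre of the top face of black bell base 0, 34 mm above the table; bases are 68 mm apart
- plunger0: white round plunger in base 0, 42 mm across with a bevelled top edge; origin at the centre of its top, which stands 19 mm above the base's top when up and 11 mm when pushed home (8 mm travel, some 5 N, stays where it is pushed)
- nest1 (a point): fixed point: centre of the top face of black bell base 1, 34 mm above the table; bases are 68 mm apart
- plunger1: white round plunger in base 1, 42 mm across with a bevelled top edge; origin at the centre of its top, which stands 19 mm above the base's top when up and 11 mm when pushed home (8 mm travel, some 5 N, stays where it is pushed)
- nest2 (a point): fixed point: centre of the top face of black bell base 2, 34 mm above the table; bases are 68 mm apart
- plunger2: white round plunger in base 2, 42 mm across with a bevelled top edge; origin at the centre of its top, which stands 19 mm above the base's top when up and 11 mm when pushed home (8 mm travel, some 5 N, stays where it is pushed)
- nest3 (a point): fixed point: centre of the top face of black bell base 3, 34 mm above the table; bases are 68 mm apart
- plunger3: white round plunger in base 3, 42 mm across with a bevelled top edge; origin at the centre of its top, which stands 19 mm above the base's top when up and 11 mm when pushed home (8 mm travel, some 5 N, stays where it is pushed)
- nest4 (a point): fixed point: centre of the top face of black bell base 4, 34 mm above the table; bases are 68 mm apart
- plunger4: white round plunger in base 4, 42 mm across with a bevelled top edge; origin at the centre of its top, which stands 19 mm above the base's top when up and 11 mm when pushed home (8 mm travel, some 5 N, stays where it is pushed)
- dome0: loose brass bell dome, may be absent: 56 mm across, 60 g, hollow below (rim 49 mm inside, 9 mm deep), dark cylindrical nut on top 16 mm across and 16 mm tall, from 28 to 44 mm above the rim. Origin at the centre of its lower rim, z up. Lying over a base it rests with its inside on the plunger: its origin 10 mm above the base's top before pressing, 2 mm when home
- dome1: loose steel bell dome, may be absent: 56 mm across, 60 g, hollow below (rim 49 mm inside, 9 mm deep), dark cylindrical nut on top 16 mm across and 16 mm tall, from 28 to 44 mm above the rim. Origin at the centre of its lower rim, z up. Lying over a base it rests with its inside on the plunger: its origin 10 mm above the base's top before pressing, 2 mm when home
- dome2: loose red bell dome, may be absent: 56 mm across, 60 g, hollow below (rim 49 mm inside, 9 mm deep), dark cylindrical nut on top 16 mm across and 16 mm tall, from 28 to 44 mm above the rim. Origin at the centre of its lower rim, z up. Lying over a base it rests with its inside on the plunger: its origin 10 mm above the base's top before pressing, 2 mm when home
- dome3: loose blue bell dome, may be absent: 56 mm across, 60 g, hollow below (rim 49 mm inside, 9 mm deep), dark cylindrical nut on top 16 mm across and 16 mm tall, from 28 to 44 mm above the rim. Origin at the centre of its lower rim, z up. Lying over a base it rests with its inside on the plunger: its origin 10 mm above the base's top before pressing, 2 mm when home
- dome4: loose green bell dome, may be absent: 56 mm across, 60 g, hollow below (rim 49 mm inside, 9 mm deep), dark cylindrical nut on top 16 mm across and 16 mm tall, from 28 to 44 mm above the rim. Origin at the centre of its lower rim, z up. Lying over a base it rests with its inside on the plunger: its origin 10 mm above the base's top before pressing, 2 mm when home
- grip_a: black handlebar grip 90 x 33 x 33 mm lying along its x, among the domes; a bystander, leave alone; origin at the centre of its underside
- grip_b: black handlebar grip, same size; a bystander, leave alone; origin at the centre of its underside
- screwdriver: screwdriver lying along its x; a bystander, leave alone; origin at the centre of its underside
- wrench: steel wrench lying along its x; a bystander, leave alone; origin at the centre of its underside
- oiler: white oil bottle, 48 mm across, 110 mm tall, standing; a bystander, leave alone; origin at the centre of its underside
- pedal: black bicycle pedal 100 x 90 x 27 mm; a bystander, leave alone; origin at the centre of its underside
Not all that is in view belongs to the job. Several things have the shape of the dome0; the one meant has the colours described above. There is more than one size of the dome1; the job needs the smallest.

How it is judged (in metres and radians):
On the way, in this order (a step that is already met when the one before it is completed fails the run):
1. the clamp lever is thrown over to clamped (value of joint clamp above 0.85 rad), for 0.2 s.
2. every dome is home and level on a base of its own, the jig still clamped (value of joint clamp above 0.85 rad and ((horizontal distance between dome0 and nest0 below 0.006 m and z of dome0 in the frame of nest0 between -0.001 and 0.0045 m) or (horizontal distance between dome0 and nest1 below 0.006 m and z of dome0 in the frame of nest1 between -0.001 and 0.0045 m) or (horizontal distance between dome0 and nest2 below 0.006 m and z of dome0 in the frame of nest2 between -0.001 and 0.0045 m) or (horizontal distance between dome0 and nest3 below 0.006 m and z of dome0 in the frame of nest3 between -0.001 and 0.0045 m) or (horizontal distance between dome0 and nest4 below 0.006 m and z of dome0 in the frame of nest4 between -0.001 and 0.0045 m)) and angle between each of dome0, dome1, dome2, dome3, dome4's own z axis and vertical below 0.07 rad and ((horizontal distance between dome1 and nest0 below 0.006 m and z of dome1 in the frame of nest0 between -0.001 and 0.0045 m) or (horizontal distance between dome1 and nest1 below 0.006 m and z of dome1 in the frame of nest1 between -0.001 and 0.0045 m) or (horizontal distance between dome1 and nest2 below 0.006 m and z of dome1 in the frame of nest2 between -0.001 and 0.0045 m) or (horizontal distance between dome1 and nest3 below 0.006 m and z of dome1 in the frame of nest3 between -0.001 and 0.0045 m) or (horizontal distance between dome1 and nest4 below 0.006 m and z of dome1 in the frame of nest4 between -0.001 and 0.0045 m)) and ((horizontal distance between dome2 and nest0 below 0.006 m and z of dome2 in the frame of nest0 between -0.001 and 0.0045 m) or (horizontal distance between dome2 and nest1 below 0.006 m and z of dome2 in the frame of nest1 between -0.001 and 0.0045 m) or (horizontal distance between dome2 and nest2 below 0.006 m and z of dome2 in the frame of nest2 between -0.001 and 0.0045 m) or (horizontal distance between dome2 and nest3 below 0.006 m and z of dome2 in the frame of nest3 between -0.001 and 0.0045 m) or (horizontal distance between dome2 and nest4 below 0.006 m and z of dome2 in the frame of nest4 between -0.001 and 0.0045 m)) and ((horizontal distance between dome3 and nest0 below 0.006 m and z of dome3 in the frame of nest0 between -0.001 and 0.0045 m) or (horizontal distance between dome3 and nest1 below 0.006 m and z of dome3 in the frame of nest1 between -0.001 and 0.0045 m) or (horizontal distance between dome3 and nest2 below 0.006 m and z of dome3 in the frame of nest2 between -0.001 and 0.0045 m) or (horizontal distance between dome3 and nest3 below 0.006 m and z of dome3 in the frame of nest3 between -0.001 and 0.0045 m) or (horizontal distance between dome3 and nest4 below 0.006 m and z of dome3 in the frame of nest4 between -0.001 and 0.0045 m)) and ((horizontal distance between dome4 and nest0 below 0.006 m and z of dome4 in the frame of nest0 between -0.001 and 0.0045 m) or (horizontal distance between dome4 and nest1 below 0.006 m and z of dome4 in the frame of nest1 between -0.001 and 0.0045 m) or (horizontal distance between dome4 and nest2 below 0.006 m and z of dome4 in the frame of nest2 between -0.001 and 0.0045 m) or (horizontal distance between dome4 and nest3 below 0.006 m and z of dome4 in the frame of nest3 between -0.001 and 0.0045 m) or (horizontal distance between dome4 and nest4 below 0.006 m and z of dome4 in the frame of nest4 between -0.001 and 0.0045 m))), for 0.2 s.
3. the clamp lever is swung back to open (value of joint clamp below 0.15 rad), for 0.2 s.
At the end, for the whole second after the job is handed in: The clamp lever is open (below 0.15 rad) and every dome present sits at rest on a base of its own: centre within 6 mm of the base's, level within 4 degrees, pressed home (rim at most 4.5 mm above the base's top) (value of joint clamp below 0.15 rad and ((horizontal distance between dome0 and nest0 below 0.006 m and z of dome0 in the frame of nest0 between -0.001 and 0.0045 m) or (horizontal distance between dome0 and nest1 below 0.006 m and z of dome0 in the frame of nest1 between -0.001 and 0.0045 m) or (horizontal distance between dome0 and nest2 below 0.006 m and z of dome0 in the frame of nest2 between -0.001 and 0.0045 m) or (horizontal distance between dome0 and nest3 below 0.006 m and z of dome0 in the frame of nest3 between -0.001 and 0.0045 m) or (horizontal distance between dome0 and nest4 below 0.006 m and z of dome0 in the frame of nest4 between -0.001 and 0.0045 m)) and angle between each of dome0, dome1, dome2, dome3, dome4's own z axis and vertical below 0.07 rad and linear speed of each of dome0, dome1, dome2, dome3, dome4 below 0.02 m/s and ((horizontal distance between dome1 and nest0 below 0.006 m and z of dome1 in the frame of nest0 between -0.001 and 0.0045 m) or (horizontal distance between dome1 and nest1 below 0.006 m and z of dome1 in the frame of nest1 between -0.001 and 0.0045 m) or (horizontal distance between dome1 and nest2 below 0.006 m and z of dome1 in the frame of nest2 between -0.001 and 0.0045 m) or (horizontal distance between dome1 and nest3 below 0.006 m and z of dome1 in the frame of nest3 between -0.001 and 0.0045 m) or (horizontal distance between dome1 and nest4 below 0.006 m and z of dome1 in the frame of nest4 between -0.001 and 0.0045 m)) and ((horizontal distance between dome2 and nest0 below 0.006 m and z of dome2 in the frame of nest0 between -0.001 and 0.0045 m) or (horizontal distance between dome2 and nest1 below 0.006 m and z of dome2 in the frame of nest1 between -0.001 and 0.0045 m) or (horizontal distance between dome2 and nest2 below 0.006 m and z of dome2 in the frame of nest2 between -0.001 and 0.0045 m) or (horizontal distance between dome2 and nest3 below 0.006 m and z of dome2 in the frame of nest3 between -0.001 and 0.0045 m) or (horizontal distance between dome2 and nest4 below 0.006 m and z of dome2 in the frame of nest4 between -0.001 and 0.0045 m)) and ((horizontal distance between dome3 and nest0 below 0.006 m and z of dome3 in the frame of nest0 between -0.001 and 0.0045 m) or (horizontal distance between dome3 and nest1 below 0.006 m and z of dome3 in the frame of nest1 between -0.001 and 0.0045 m) or (horizontal distance between dome3 and nest2 below 0.006 m and z of dome3 in the frame of nest2 between -0.001 and 0.0045 m) or (horizontal distance between dome3 and nest3 below 0.006 m and z of dome3 in the frame of nest3 between -0.001 and 0.0045 m) or (horizontal distance between dome3 and nest4 below 0.006 m and z of dome3 in the frame of nest4 between -0.001 and 0.0045 m)) and ((horizontal distance between dome4 and nest0 below 0.006 m and z of dome4 in the frame of nest0 between -0.001 and 0.0045 m) or (horizontal distance between dome4 and nest1 below 0.006 m and z of dome4 in the frame of nest1 between -0.001 and 0.0045 m) or (horizontal distance between dome4 and nest2 below 0.006 m and z of dome4 in the frame of nest2 between -0.001 and 0.0045 m) or (horizontal distance between dome4 and nest3 below 0.006 m and z of dome4 in the frame of nest3 between -0.001 and 0.0045 m) or (horizontal distance between dome4 and nest4 below 0.006 m and z of dome4 in the frame of nest4 between -0.001 and 0.0045 m))); the robot touches nothing.
It fails at once if a dome is gripped or pressed with more than 25 N in all (contact force between any of the arm, the fingers and dome0 above 25 N or contact force between any of the arm, the fingers and dome1 above 25 N or contact force between any of the arm, the fingers and dome2 above 25 N or contact force between any of the arm, the fingers and dome3 above 25 N or contact force between any of the arm, the fingers and dome4 above 25 N).
It fails at once if the bare gripper pushes a plunger (more than 3 N) (contact force between any of the arm, the fingers and plunger0 above 3 N or contact force between any of the arm, the fingers and plunger1 above 3 N or contact force between any of the arm, the fingers and plunger2 above 3 N or contact force between any of the arm, the fingers and plunger3 above 3 N or contact force between any of the arm, the fingers and plunger4 above 3 N).
It fails at once if a bystander is moved by more than 40 mm or tipped (distance of any of grip_a, grip_b, screwdriver, wrench, oiler, pedal from where it was at the start of the episode above 0.04 m or angle between any of grip_a, grip_b, screwdriver, wrench, oiler, pedal's own z axis and vertical above 0.6 rad).
Of dome0, dome1, dome2, dome3, dome4 only 3 to 5 are there at a start; the rules pass over those that are not, and their reading is None.
At some moment in a run one of dome0, dome1, dome2, dome3, dome4 may be knocked a few centimetres aside while the robot is not near it.
Once in a run the grip may slacken for a moment while it holds something.
It also fails if it takes over 210 s, if anything falls off the work surface, if the arm or the gripper's body presses on something with over 40 N, if the wrist force passes 120 N, or if a joint passes its speed limit or range.

## Working session

There is one attempt and no reset: what is moved stays moved. The work goes in short steps, Python scripts to look and compute and a tool call to move; the robot and the scene stay as the last step left them, time stands still between calls to the robot, and variables do not carry over. Pictures are saved under pics/ and viewed, at most 14 in all, crops included, and the job is handed in when it is done.

Besides the shell and the picture viewer there is one more tool, called after "Call:" in YAML: its name, and indented under it one key for each argument. send_rows: Moves the arm, as the interface text tells. Its arguments: {"type":"object","properties":{"offset":{"type":"array"},"dr":{"type":"array"},"fingers":{"type":"array"},"force":{"type":"number"}},"required":["offset","dr","fingers"]}

```bash
ls; mkdir -p pics; cat > h.py <<'E'
import numpy as np,cv2
from plant import env
from scipy.spatial.transform import Rotation as R
def cam(n):
    m=env.camera_model(n);K=np.array([[m['fx'],0,m['cx']],[0,m['fy'],m['cy']],[0,0,1.]])
    r=np.array(m['rotation'],float)
    if r.shape!=(3,3): r=R.from_quat(np.roll(r.ravel(),-1)).as_matrix()
    return K,np.array(m['dist_coeffs'],float),np.array(m['position'],float),r
def onplane(n,uv,z):
    K,d,p,r=cam(n);q=cv2.undistortPoints(np.array(uv,float).reshape(-1,1,2),K,d)[:,0]
    v=np.c_[q[:,0],-q[:,1],-np.ones(len(q))]@r.T
    return p+v*((z-p[2])/v[:,2])[:,None]
def cloud(n,depth):
    K,d,p,r=cam(n);h,w=depth.shape
    u,v=np.meshgrid(np.arange(w),np.arange(h))
    q=cv2.undistortPoints(np.stack([u,v],-1).reshape(-1,1,2).astype(float),K,d)[:,0]
    D=depth.reshape(-1,1)
    P=p+(np.c_[q[:,0],-q[:,1],-np.ones(len(q))]*D)@r.T
    return P.reshape(h,w,3)
def proj(n,P):
    K,d,p,r=cam(n);c=(np.atleast_2d(P)-p)@r
    return cv2.projectPoints(np.c_[c[:,0],-c[:,1],-c[:,2]],np.zeros(3),np.zeros(3),K,d)[0][:,0]
E
python3 - <<'E'
from h import *
for n in('scene','top'):
    im,d=env.get_image(n);cv2.imwrite(f'pics/{n}0.png',im[...,::-1]);np.save(f'{n}0.npy',d);print(n,env.camera_model(n))
print(env.get_state())
E
```

```text
pics
scene {'fx': 506.9896148206433, 'fy': 506.9896148206433, 'cx': 319.2309761478316, 'cy': 198.78273674239506, 'dist_coeffs': array([-0.15032608,  0.        ,  0.        ,  0.        ,  0.        ]), 'position': array([1611.7996646 ,  484.71196516, 1106.65441991]), 'rotation': array([0.5023494 , 0.22101328, 0.35082602, 0.7587617 ])}
top {'fx': 440.1519841850959, 'fy': 440.1519841850959, 'cx': 318.70999209962577, 'cy': 199.2175802010416, 'dist_coeffs': array([-0.00800621,  0.        ,  0.        ,  0.        ,  0.        ]), 'position': array([ 360.26597481,    1.78953805, 1208.51338182]), 'rotation': array([-0.69975997, -0.04574113,  0.04255907,  0.71164068])}
{'clock': 0.1, 'joint_positions': array([-1.34211142,  0.47769812,  0.02233819,  1.55634293, -0.01148309,
        1.10928083, -0.08310138]), 'dq': array([-0.00113693, -0.00195916,  0.00041988, -0.00390647,  0.00148067,
       -0.0015264 , -0.00176895]), 'joint_efforts': array([ 3.81114005e-03, -5.97768295e+01,  1.61328524e+00, -2.81956387e+01,
        1.27747556e-02,  5.05626958e-03, -1.68025440e-05]), 'tcp_pos': array([222.89556876, 636.58269552, 230.43987523]), 'tcp_rot': array([-7.04076504e-05,  1.67582791e-01,  9.85857681e-01, -7.97418182e-04]), 'contact_force': array([-0.19380866, -0.26306147,  0.2274465 ]), 'wrist_torque': array([0.02646542, 0.04142207, 0.02079199]), 'grasp_force': 0.0, 'opening': 85.13744755328717}
```

View pics/scene0.png

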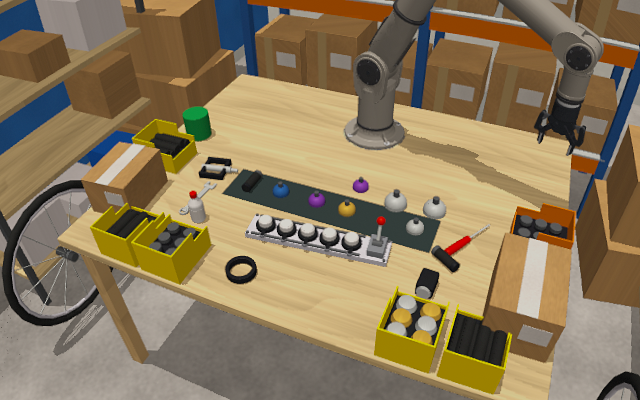

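View pics/top0.png

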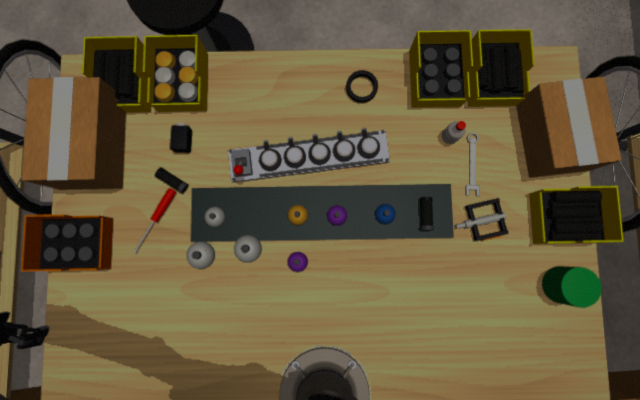

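Candidates: brass dome top (298,214). Small steel dome (214,216), with larger steel domes at (200,255) and (247,249). Blue dome (385,213). Purple decoys at (337,215) and (298,261). No red or green dome is in view. The lever's red ball is at (238,170), and the plungers run from (270,159) to (369,146).

```bash
cat > meas.py <<'E'
from h import *
def domefit(P,rgb,c0,rad=45):
    """centre from nut-top points (z 36..50) and shell points near c0"""
    q=P.reshape(-1,3);m=np.hypot(*(q[:,:2]-c0).T)<rad
    q=q[m];nut=q[q[:,2]>q[:,2].max()-8];sh=q[q[:,2]>8]
    return nut.mean(0),len(nut),cv2.minEnclosingCircle(sh[:,:2].astype(np.float32)),q[:,2].max()
E
python3 - <<'E'
from meas import *
T=cv2.imread('pics/top0.png');S=cv2.imread('pics/scene0.png')
PT=cloud('top',np.load('top0.npy'));PS=cloud('scene',np.load('scene0.npy'))
np.set_printoptions(precision=1,suppress=True)
names=dict(brass=(298,214),steel=(214,216),big1=(200,255),big2=(247,249),pur1=(337,215),pur2=(298,261),blue=(385,213),
 p4=(270,159),p3=(295,156),p2=(319,153),p1=(344,149),p0=(369,146),ball=(238,170))
for k,uv in names.items():
    z=67 if k[0]=='p' and k[1].isdigit() else 53
    c=onplane('top',[uv],53)[0]
    print(k,c[:2],end=' ')
    for P in(PT,PS):
        r=domefit(P,None,c[:2]); print(r[0],r[1],'circ',np.array(r[2][0]),round(r[2][1],1),'zmax',round(float(r[3]),1),end=' | ')
    print()
print('table z',np.median(PT[300:320,300:400,2]),np.median(PS[120:130,260:300,2]))
a=cv2.resize(T[120:275,180:450],None,fx=2.9,fy=2.9,interpolation=cv2.INTER_CUBIC);a=cv2.convertScaleAbs(a,alpha=1.5)
cv2.imwrite('pics/c1.png',a)
b=cv2.resize(S[165:275,215:465],None,fx=3.2,fy=3.2,interpolation=cv2.INTER_CUBIC);cv2.imwrite('pics/c2.png',b)
E
```

```text
brass [467.1  61. ] [468.5  65.7  45.1] 26 circ [457.8  62.5] 39.0 zmax 49.2 | [472.   67.4  44.5] 14 circ [477.   68.4] 27.5 zmax 48.4 | 
steel [465.6 282.7] [467.7 291.9  44.4] 30 circ [462.8 286.6] 33.9 zmax 48.0 | [471.5 292.1  44.3] 15 circ [476.7 291. ] 29.2 zmax 48.8 | 
big1 [364.1 318. ] [364.1 328.4  60.3] 47 circ [363.9 322.9] 40.0 zmax 64.7 | [368.7 329.8  59.9] 23 circ [370.5 328.2] 35.4 zmax 65.1 | 
big2 [377.6 195.2] [379.8 201.6  60. ] 49 circ [379.6 200.9] 37.0 zmax 64.8 | [385.5 201.   59.1] 23 circ [387.6 203. ] 36.2 zmax 63.1 | 
pur1 [462.7 -41.7] [465.6 -42.   45. ] 22 circ [465.1 -45.4] 30.9 zmax 48.6 | [468.5 -40.9  42.3] 15 circ [468.3 -37.3] 36.3 zmax 46.9 | 
pur2 [344.4  62.3] [342.4  66.6  45.5] 25 circ [342.2  67.2] 27.8 zmax 48.7 | [345.4  68.7  42.9] 17 circ [351.6  59.2] 37.3 zmax 47.7 | 
blue [ 465.9 -168.2] [ 467.1 -173.1   45.2] 26 circ [ 467.7 -173.3] 27.7 zmax 49.6 | [ 473.1 -170.9   46.1] 12 circ [ 473.6 -169.9] 27.6 zmax 51.7 | 
p4 [616.3 134.5] [618.8 137.6  54.1] 154 circ [616.2 134.4] 44.9 zmax 59.1 | [624.8 140.7  53.4] 88 circ [616.4 134.5] 44.9 zmax 58.3 | 
p3 [623.3  67.4] [627.3  70.4  54.8] 133 circ [623.4  67.4] 45.0 zmax 60.1 | [633.   72.3  53.4] 80 circ [623.5  67.2] 44.8 zmax 58.5 | 
p2 [630.3   3. ] [635.    2.9  55.2] 119 circ [630.5   2.9] 44.9 zmax 60.7 | [639.5   6.5  54.2] 76 circ [630.5   3. ] 44.8 zmax 59.3 | 
p1 [640.1 -64.3] [641.9 -64.1  54.8] 130 circ [640.  -64.3] 44.9 zmax 59.7 | [646.8 -59.6  53.3] 71 circ [640.  -64.2] 45.0 zmax 59.4 | 
p0 [ 647.2 -131.6] [ 650.  -131.3   54.4] 140 circ [ 647.1 -131.6] 44.9 zmax 59.5 | [ 655.3 -129.    53.3] 84 circ [ 647.1 -131.6] 44.9 zmax 57.8 | 
ball [587.8 220.1] [577.3 211.5 116.2] 32 circ [594.8 215.2] 43.4 zmax 121.6 | [583.2 213.7 114. ] 33 circ [594.5 215.6] 42.6 zmax 117.6 | 
table z 1.0779275585563255 -2.507223956116718
```

View pics/c2.png

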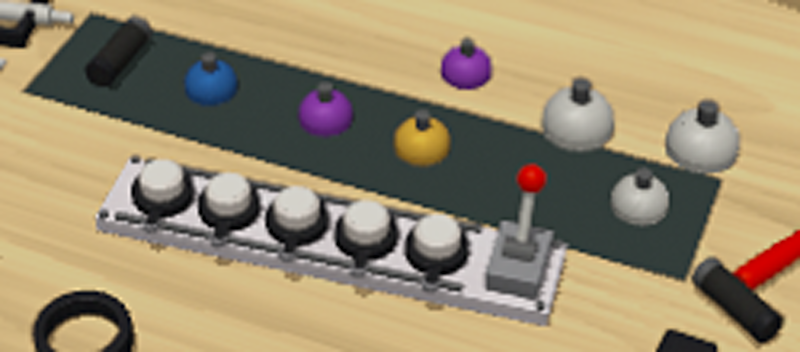

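The crop confirms the choice: three domes to place, brass, small steel and blue. The lever leans to -x, so it is open. Next I'll refine the positions from colour masks in both views.

```bash
cat > meas2.py <<'E'
from h import *
def blob(hsv,uv,r,f):
    u,v=np.round(uv).astype(int);u0,v0=max(u-r,0),max(v-r,0)
    w=f(hsv[v0:v+r+1,u0:u+r+1].astype(int)).astype(np.uint8)
    n,l,s,c=cv2.connectedComponentsWithStats(w)
    if n<2:return None,0
    i=1+np.argmax(s[1:,4]);return c[i]+[u0,v0],s[i,4]
red=lambda h:((h[...,0]<8)|(h[...,0]>172))&(h[...,1]>150)&(h[...,2]>70)
blue=lambda h:(abs(h[...,0]-107)<12)&(h[...,1]>120)&(h[...,2]>50)
brass=lambda h:(abs(h[...,0]-20)<8)&(h[...,1]>150)&(h[...,2]>70)
E
python3 - <<'E'
from meas2 import *
np.set_printoptions(precision=1,suppress=True,linewidth=200)
I={n:cv2.cvtColor(cv2.imread(f'pics/{n}0.png'),cv2.COLOR_BGR2HSV) for n in('top','scene')}
G={n:I[n][...,2] for n in I}
pts=dict(brass=(470,66,36,'nut'),steel=(469,291,36,'nut'),blue=(470,-172,36,'nut'),
 p4=(620,138,53,'w'),p3=(628,71,53,'w'),p2=(635,3,53,'w'),p1=(643,-64,53,'w'),p0=(651,-131,53,'w'),ball=(579,212,103,'r'))
for k,(x,y,z,t) in pts.items():
    print(k,end=' ')
    for n in I:
        uv=proj(n,[x,y,z])[0]
        sat=lambda h:(h[...,1]<90)
        f={'nut':lambda h:h[...,2]<(55 if n=='top' else 85),'w':lambda h:(h[...,2]>(125 if n=='top' else 165))&sat(h),'r':red}[t]
        c,a=blob(I[n],uv,{'nut':5,'w':11,'r':9}[t],f)
        print(n,uv,c,a,onplane(n,[c],z)[0][:2] if a else '',end=' | ')
    print()
T=I['top'];print(T[205:224,298,2],T[205:224,214,2],T[140:168,319,2])
S=I['scene'];u=np.round(proj('scene',[470,66,36])[0]).astype(int);print(S[u[1]-9:u[1]+14,u[0],2]); 
u=np.round(proj('scene',[635,3,53])[0]).astype(int);print(S[u[1]-12:u[1]+14,u[0],2])
E
```

```text
brass top [296.5 213.5] [298. 215.] 1 [466.   61.9] | scene [346.8 201.9] [346.9 199.9] 58 [460.9  62.7] | 
steel top [212.5 215.3] [212.  215.7] 14 [468.  292.2] | scene [415.2 220.1] [415.  218.2] 58 [460.7 288.1] | 
blue top [385.5 212. ] [384.7 213.1] 12 [ 467.2 -169.8] | scene [280.2 184. ] [279.7 182.1] 62 [ 461.5 -178.4] | 
p4 top [268.7 157.7] [269.  157.5] 133 [620.3 137.2] | scene [351.5 235.1] [349.3 236.9] 146 [629.2 134.6] | 
p3 top [293.6 154.3] [294.  154.2] 129 [628.1  70. ] | scene [329.3 230.8] [327.8 231.9] 135 [633.9  68.8] | 
p2 top [319.  151.3] [319.2 151.2] 131 [635.2   2.4] | scene [307.3 226.2] [305.8 227.4] 131 [641.7   1. ] | 
p1 top [343.9 147.9] [344.2 147.9] 131 [643.2 -64.9] | scene [286. 222.] [284.7 223.2] 122 [649.3 -65.2] | 
p0 top [368.7 144.6] [369.3 144.7] 132 [ 650.7 -132.4] | scene [265.2 217.8] [261.9 219.3] 153 [ 660.8 -137.1] | 
ball top [237.5 169.6] [237.8 169.3] 71 [579.7 211.2] | scene [381.  220.4] [380.8 220.2] 65 [578.7 211.2] | 
[ 82 105 118 129 134 129  99  63  55  55  53  73 114 139 139 132 120 109  98] [ 43  55  78  95 107 112 120 122 106  63  42  39  55  93 122 122 117 113 104] [ 49  52  62  56  95 130 140 143 141 143 142 143 142 143 143 142 139 131 114  79  42  32  30  31  47  87 101  63]
[214 216 204 128  57  58  79  91  92  71  54  50  68 197 215 215 211 202 191 179 167 148 134]
[ 62  62  60  55 160 210 211 201 209 212 212 212 212 212 212 212 212 213 208 162 142 146 111  53  35  32]
```

Call:
send_rows:
  offset:
    - [0,0,0]
    - [0,0,0]
    - [0,0,0]
    - [0,0,0]
    - [-2.0,-3.0,0]
    - [-2.0,-3.0,0]
    - [-2.0,-3.0,0]
    - [-2.0,-3.0,0]
  dr:
    - [0,0,-0.113]
    - [0,0,-0.113]
    - [0,0,-0.113]
    - [0,0,-0.113]
    - [0,0,0]
    - [0,0,0]
    - [0,0,0]
    - [0,0,0]
  fingers: [0,0,0,0,0,0,0,0]
  force: 20

```text
clock: 0.77
tcp_pos: [317.0, 525.5, 230.8]
tcp_rot: [-0.0, -0.058, 0.998, -0.0]
contact_force: [0.9, -0.6, -0.5]
opening: 85.1
grasp_force: 0.0
```

Call:
send_rows:
  offset:
    - [-2.0,-3.0,0]
    - [-2.0,-3.0,0]
    - [-2.0,-3.0,0]
    - [-2.0,-3.0,0]
    - [-2.0,-3.0,0]
    - [-2.0,-3.0,0]
    - [-2.0,-3.0,0]
    - [-2.0,-3.0,0]
  dr:
    - [0,0,0]
    - [0,0,0]
    - [0,0,0]
    - [0,0,0]
    - [0,0,0]
    - [0,0,0]
    - [0,0,0]
    - [0,0,0]
  fingers: [0,0,0,0,0,0,0,0]

```text
clock: 1.43
tcp_pos: [503.5, 305.3, 231.0]
tcp_rot: [-0.0, -0.058, 0.998, -0.0]
contact_force: [0.2, 0.5, -0.1]
opening: 85.7
grasp_force: 0.0
```

Call:
send_rows:
  offset:
    - [-2.15,-3.4,0]
    - [-2.15,-3.4,0]
    - [-2.15,-3.4,0]
    - [0,0,3.4]
    - [0,0,3.4]
    - [0,0,3.4]
    - [0,0,3.2]
    - [0,0,1]
  dr:
    - [0,0,0]
    - [0,0,0]
    - [0,0,0]
    - [0,0,0]
    - [0,0,0]
    - [0,0,0]
    - [0,0,0]
    - [0,0,0]
  fingers: [0,0,0.3,0.5,0.5,0.5,0.5,0.5]

```text
clock: 2.1
tcp_pos: [575.2, 211.7, 82.2]
tcp_rot: [-0.004, -0.058, 0.998, -0.001]
contact_force: [-0.6, -0.4, -0.7]
opening: 42.9
grasp_force: 0.0
```

Call:
send_rows:
  offset:
    - [0,0,0]
    - [0,0,0]
    - [0,0,0]
    - [0,0,0]
    - [0,0,0]
    - [0,0,0]
    - [0,0,0]
    - [0,0,0]
  dr:
    - [0,0,0]
    - [0,0,0]
    - [0,0,0]
    - [0,0,0]
    - [0,0,0]
    - [0,0,0]
    - [0,0,0]
    - [0,0,0]
  fingers: [0.55,0.6,0.65,0.7,0.71,0.72,0.72,0.72]

```text
clock: 2.77
tcp_pos: [580.2, 211.3, 89.5]
tcp_rot: [0.002, -0.057, 0.998, -0.001]
contact_force: [-0.0, -4.6, 0.5]
opening: 24.4
grasp_force: 19.6
```

Call:
send_rows:
  offset:
    - [0,0,0]
    - [0,0,0]
    - [0,0,0]
    - [0,0,0]
    - [0,0,0]
    - [0,0,0]
    - [0,0,0]
    - [0,0,0]
  dr:
    - [0,0,0]
    - [0,0,0]
    - [0,0,0]
    - [0,0,0]
    - [0,0,0]
    - [0,0,0]
    - [0,0,0]
    - [0,0,0]
  fingers: [0.71,0.71,0.71,0.71,0.71,0.71,0.71,0.71]

```text
clock: 3.43
tcp_pos: [580.2, 211.3, 89.5]
tcp_rot: [0.001, -0.057, 0.998, -0.001]
contact_force: [-0.3, -5.1, 1.2]
opening: 25.0
grasp_force: 11.8
```

Call:
send_rows:
  offset:
    - [0,0,0]
    - [0,0,0]
    - [0,0,0]
    - [0,0,0]
    - [0,0,0]
    - [0,0,0]
    - [0,0,0]
    - [0,0,0]
  dr:
    - [0,0,0]
    - [0,0,0]
    - [0,0,0]
    - [0,0,0]
    - [0,0,0]
    - [0,0,0]
    - [0,0,0]
    - [0,0,0]
  fingers: [0.7,0.7,0.7,0.7,0.7,0.7,0.7,0.7]

```text
clock: 4.1
tcp_pos: [580.1, 211.4, 89.2]
tcp_rot: [0.001, -0.057, 0.998, -0.001]
contact_force: [0.4, -5.6, 2.4]
opening: 25.6
grasp_force: 2.9
```

Call:
send_rows:
  offset:
    - [-0.86,0,-0.39]
    - [-0.86,0,-0.27]
    - [-0.86,0,-0.15]
    - [-0.86,0,-0.05]
    - [-0.86,0,0.05]
    - [-0.86,0,0.15]
    - [-0.86,0,0.27]
    - [-0.86,0,0.39]
  dr:
    - [0,0,0]
    - [0,0,0]
    - [0,0,0]
    - [0,0,0]
    - [0,0,0]
    - [0,0,0]
    - [0,0,0]
    - [0,0,0]
  fingers: [0.72,0.72,0.72,0.72,0.72,0.72,0.72,0.72]

```text
clock: 4.77
tcp_pos: [648.5, 219.0, 89.3]
tcp_rot: [0.001, -0.057, 0.998, -0.001]
contact_force: [-0.5, -5.6, 1.4]
opening: 24.4
grasp_force: 20.4
```

Call:
send_rows:
  offset:
    - [0,0,0]
    - [0,0,0]
    - [0,0,0]
    - [0,0,0]
    - [0,0,-3]
    - [0,0,-3]
    - [0,0,-3]
    - [0,0,-3]
  dr:
    - [0,0,0]
    - [0,0,0]
    - [0,0,0]
    - [0,0,0]
    - [0,0,0]
    - [0,0,0]
    - [0,0,0]
    - [0,0,0]
  fingers: [0.72,0.72,0.5,0.4,0.4,0.4,0.4,0.4]

```text
clock: 5.43
tcp_pos: [646.7, 222.3, 209.6]
tcp_rot: [0.0, -0.058, 0.998, 0.001]
contact_force: [1.1, 0.5, -0.4]
opening: 51.0
grasp_force: 0.0
```

```bash
python3 - <<'E'
from meas2 import *
np.set_printoptions(precision=1,suppress=True,linewidth=200)
a,d=env.get_image('top');b,e=env.get_image('scene')
for n,i in(('top',a),('scene',b)):
    cv2.imwrite(f'pics/{n}1.png',i[...,::-1])
    h=cv2.cvtColor(i,cv2.COLOR_RGB2HSV)
    c,s=blob(h,proj(n,[645,219,103])[0],20,red); print(n,proj(n,[645,219,103]),c,s,onplane(n,[c],103) if s else '')
s=env.get_state();print(s['tcp_pos'],s['contact_force'],s['opening'])
E
```

```text
top [[234.9 144.5]] [235.1 145. ] 55 [[643.6 218.6 103. ]]
scene [[376.  236.1]] [376. 235.] 63 [[640.7 217.7 103. ]]
[650.2 223.4 214.7] [ 0.1 -0.3  0.2] 51.260063474991775
```

```bash
cat > dome.py <<'E'
from meas2 import *
np.set_printoptions(precision=1,suppress=True,linewidth=200)
def nuts(tag,pts):
    for n in('top','scene'):
        i,d=env.get_image(n);cv2.imwrite(f'pics/{n}{tag}.png',i[...,::-1])
        g=cv2.cvtColor(i,cv2.COLOR_RGB2GRAY).astype(float);P=cloud(n,d)
        for k,(x,y,z) in pts.items():   # z = height of nut middle
            uv=proj(n,[x,y,z])[0];m=P[...,2];q=np.hypot(P[...,0]-x,P[...,1]-y)<20
            s=q&(m>z-5)&(m<z+14);c=np.argwhere(s)[:,::-1]
            u,v=np.round(uv).astype(int);w=g[v-7:v+8,u-7:u+8]
            lo=np.percentile(w,4);f=(w<lo+18).astype(np.uint8)
            _,l,st,ce=cv2.connectedComponentsWithStats(f);j=1+np.argmin(np.hypot(*(ce[1:]-7).T));cc=ce[j]+[u-7,v-7]
            print(k,n,'depth',P[s].mean(0),s.sum(),'dark',cc,st[j,4],onplane(n,[cc],z+(6 if n=='top' else 0))[0][:2],'exp',uv)
E
python3 - <<'E'
from dome import *
nuts(2,dict(brass=(469.5,66,36),steel=(469.5,291.5,36),blue=(469.5,-172,36)))
E
```

```text
brass top depth [468.5  64.4  42.8] 32 dark [296.9 213.8] 25 [468.7  64.5] exp [296.5 213.7]
steel top depth [nan nan nan] 0 dark [212.7 218.2] 124 [460.6 288.8] exp [212.3 215.1]
blue top depth [ 467.7 -173.3   41. ] 37 dark [384.7 212. ] 195 [ 469.4 -169. ] exp [385.5 212.2]
brass scene depth [473.8  67.3  39.9] 27 dark [346.5 203.4] 13 [477.   67.4] exp [346.9 201.8]
steel scene depth [473.1 291.8  39.6] 33 dark [415.3 221.7] 10 [475.8 293.1] exp [415.3 220.3]
blue scene depth [ 471.8 -171.2   39.5] 26 dark [279.4 183.1] 103 [ 466.8 -176.9] exp [280.3 184. ]dome.py:13: RuntimeWarning: Mean of empty slice.
  print(k,n,'depth',P[s].mean(0),s.sum(),'dark',cc,st[j,4],onplane(n,[cc],z+(6 if n=='top' else 0))[0][:2],'exp',uv)
  ret = um.true_divide(
```

Call:
send_rows:
  offset:
    - [3.42,1.77,0]
    - [3.42,1.77,0]
    - [3.42,1.77,0]
    - [3.42,1.77,0]
    - [3.42,1.77,0]
    - [0,0,4]
    - [0,0,4]
    - [0,0,4]
  dr:
    - [0,0,0]
    - [0,0,0]
    - [0,0,0]
    - [0,0,0]
    - [0,0,0]
    - [0,0,0]
    - [0,0,0]
    - [0,0,0]
  fingers: [0.5,0.5,0.5,0.5,0.5,0.5,0.5,0.5]

```text
clock: 6.3
tcp_pos: [465.5, 290.3, 86.1]
tcp_rot: [0.0, -0.059, 0.998, 0.001]
contact_force: [1.5, 1.0, -0.1]
opening: 42.6
grasp_force: 0.0
```

Call:
send_rows:
  offset:
    - [0,0,0]
    - [0,0,0]
    - [0,0,0]
    - [0,0,0]
    - [0,0,0]
    - [0,0,0]
    - [0,0,0]
    - [0,0,0]
  dr:
    - [0,0,0]
    - [0,0,0]
    - [0,0,0]
    - [0,0,0]
    - [0,0,0]
    - [0,0,0]
    - [0,0,0]
    - [0,0,0]
  fingers: [0.5,0.5,0.5,0.5,0.5,0.5,0.5,0.5]

```text
clock: 6.97
tcp_pos: [467.3, 289.5, 88.1]
tcp_rot: [0.001, -0.057, 0.998, 0.0]
contact_force: [-0.2, -0.0, -0.3]
opening: 42.5
grasp_force: 0.0
```

Call:
send_rows:
  offset:
    - [-0.3,0.18,1]
    - [0,0,1]
    - [0,0,1]
    - [0,0,1]
    - [0,0,1]
    - [0,0,0.4]
    - [0,0,0]
    - [0,0,0]
  dr:
    - [0,0,0]
    - [0,0,0]
    - [0,0,0]
    - [0,0,0]
    - [0,0,0]
    - [0,0,0]
    - [0,0,0]
    - [0,0,0]
  fingers: [0.5,0.5,0.55,0.6,0.65,0.7,0.75,0.77]

```text
clock: 7.63
tcp_pos: [469.6, 291.3, 32.9]
tcp_rot: [-0.0, -0.058, 0.998, -0.0]
contact_force: [0.5, 0.8, 0.3]
opening: 19.5
grasp_force: 0.0
```

Call:
send_rows:
  offset:
    - [0,0,0]
    - [0,0,0]
    - [0,0,0]
    - [0,0,0]
    - [0,0,0]
    - [0,0,0]
    - [0,0,0]
    - [0,0,0]
  dr:
    - [0,0,0]
    - [0,0,0]
    - [0,0,0]
    - [0,0,0]
    - [0,0,0]
    - [0,0,0]
    - [0,0,0]
    - [0,0,0]
  fingers: [0.78,0.79,0.795,0.8,0.805,0.81,0.81,0.81]

```text
clock: 8.3
tcp_pos: [469.8, 291.6, 33.4]
tcp_rot: [0.0, -0.058, 0.998, 0.0]
contact_force: [-0.1, 0.9, 0.2]
opening: 16.4
grasp_force: 0.2
```

Call:
send_rows:
  offset:
    - [0,0,0]
    - [0,0,0]
    - [0,0,0]
    - [0,0,0]
    - [0,0,0]
    - [0,0,0]
    - [0,0,0]
    - [0,0,0]
  dr:
    - [0,0,0]
    - [0,0,0]
    - [0,0,0]
    - [0,0,0]
    - [0,0,0]
    - [0,0,0]
    - [0,0,0]
    - [0,0,0]
  fingers: [0.813,0.815,0.818,0.82,0.822,0.822,0.822,0.822]

```text
clock: 8.97
tcp_pos: [469.7, 291.5, 33.4]
tcp_rot: [0.0, -0.058, 0.998, 0.0]
contact_force: [-0.9, 0.9, 1.6]
opening: 15.7
grasp_force: 7.8
```

Call:
send_rows:
  offset:
    - [0,0,-0.5]
    - [0,0,-1]
    - [0,0,-2]
    - [0,0,-2.5]
    - [0,0,-2]
    - [0,0,-1]
    - [0,0,0]
    - [0,0,0]
  dr:
    - [0,0,0]
    - [0,0,0]
    - [0,0,0]
    - [0,0,0]
    - [0,0,0]
    - [0,0,0]
    - [0,0,0]
    - [0,0,0]
  fingers: [0.823,0.823,0.823,0.823,0.823,0.823,0.823,0.823]

```text
clock: 9.63
tcp_pos: [469.7, 291.4, 123.5]
tcp_rot: [0.0, -0.058, 0.998, 0.0]
contact_force: [0.2, 0.7, -1.1]
opening: 15.1
grasp_force: 8.7
```

Call:
send_rows:
  offset:
    - [-1,-1.4,0]
    - [-2,-2.4,0]
    - [-2.1,-2.7,0]
    - [-2.2,-2.8,0]
    - [-2.2,-2.8,0]
    - [-2.0,-2.6,0]
    - [-1.7,-2.35,0]
    - [0,0,0]
  dr:
    - [0,0,0]
    - [0,0,0]
    - [0,0,0]
    - [0,0,0]
    - [0,0,0]
    - [0,0,0]
    - [0,0,0]
    - [0,0,0]
  fingers: [0.823,0.823,0.823,0.823,0.823,0.823,0.823,0.823]

```text
clock: 10.3
tcp_pos: [623.6, 129.3, 121.6]
tcp_rot: [0.0, -0.053, 0.999, -0.002]
contact_force: [-0.2, -0.8, -0.3]
opening: 15.3
grasp_force: 8.7
```

```bash
python3 - <<'E'
from h import *
s=env.get_state();print(s['tcp_pos'],s['opening'],s['grasp_force'],s['contact_force'])
i,d=env.get_image('scene');np.save('d3.npy',d)
u,v=proj('scene',[620,137,90])[0].astype(int)
c=cv2.resize(i[v-60:v+60,u-80:u+80,::-1],None,fx=4,fy=4,interpolation=cv2.INTER_CUBIC);cv2.imwrite('pics/s3.png',c);print(u,v)
E
```

```text
[623.55246448 129.26861982 121.55429039] 15.32536567107474 8.691664338111877 [-0.2070206  -0.81117151 -0.34660644]
351 225
```

View pics/s3.png

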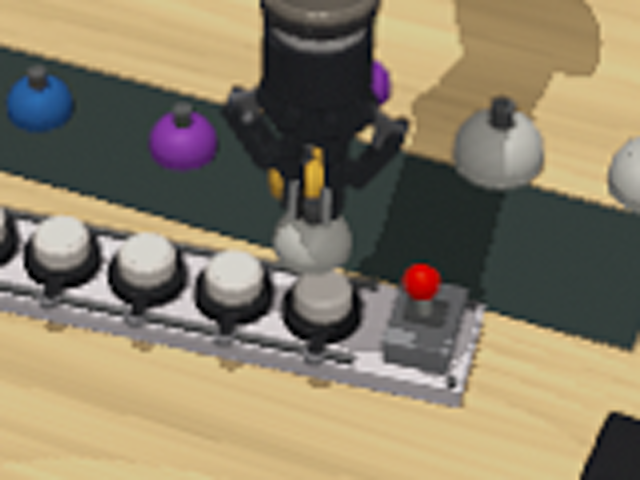

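The small steel dome hangs level from its nut at (315,240) in the crop, over base 4 at (323,300). The lever, ball at (422,282), leans over to clamped.

Call:
send_rows:
  offset:
    - [0,0,0]
    - [0,0,0]
    - [0,0,1]
    - [0,0,1]
    - [0,0,0.8]
    - [0,0,0]
    - [0,0,0]
    - [0,0,0]
  dr:
    - [0,0,0]
    - [0,0,0]
    - [0,0,0]
    - [0,0,0]
    - [0,0,0]
    - [0,0,0]
    - [0,0,0]
    - [0,0,0]
  fingers: [0.823,0.823,0.823,0.823,0.823,0.823,0.823,0.823]

```text
clock: 11.02
tcp_pos: [620.4, 137.4, 95.2]
tcp_rot: [-0.0, -0.058, 0.998, -0.0]
contact_force: [1.1, 0.7, -0.6]
opening: 15.3
grasp_force: 8.7
```

```bash
python3 - <<'E'
from h import *
from scipy.optimize import least_squares
np.set_printoptions(precision=1,suppress=True)
for n in('scene','top'):
    i,d=env.get_image(n);P=cloud(n,d).reshape(-1,3);s=env.get_state();t=s['tcp_pos']
    rim=t[2]-33.4
    q=P[(np.hypot(*(P[:,:2]-t[:2]).T)<36)&(P[:,2]>rim+3)&(P[:,2]<rim+25)]
    o=q[:,2]-rim
    f=lambda p:np.hypot(np.hypot(q[:,0]-p[0],q[:,1]-p[1]),o-p[2])-28
    r=least_squares(f,[t[0],t[1],0],loss='soft_l1',f_scale=2);print(n,t,len(q),r.x,np.abs(r.fun).mean(),s['grasp_force'])
E
```

```text
scene [620.7 137.4  95.6] 164 [619.2 138.2   3.8] 1.8422999622526577 8.69240552186966
top [620.8 137.3  95.7] 0 [620.8 137.3   0. ] nan 8.692739009857178<stdin>:10: RuntimeWarning: Mean of empty slice.
  ret = ret.dtype.type(ret / rcount)
```

Call:
send_rows:
  offset:
    - [0,0,0.4]
    - [0,0,0.4]
    - [0,0,0.4]
    - [0,0,0.3]
    - [0,0,0.2]
    - [0,0,0.1]
    - [0,0,0]
    - [0,0,0]
  dr:
    - [0,0,0]
    - [0,0,0]
    - [0,0,0]
    - [0,0,0]
    - [0,0,0]
    - [0,0,0]
    - [0,0,0]
    - [0,0,0]
  fingers: [0.823,0.823,0.823,0.823,0.823,0.823,0.823,0.823]

```text
clock: 11.78
tcp_pos: [620.6, 137.3, 77.3]
tcp_rot: [0.0, -0.058, 0.998, 0.0]
contact_force: [0.2, -0.7, -1.0]
opening: 15.3
grasp_force: 8.7
```

Call:
send_rows:
  offset:
    - [0,0,0.1]
    - [0,0,0.1]
    - [0,0,0.1]
    - [0,0,0.1]
    - [0,0,0.1]
    - [0,0,0]
    - [0,0,0]
    - [0,0,0]
  dr:
    - [0,0,0]
    - [0,0,0]
    - [0,0,0]
    - [0,0,0]
    - [0,0,0]
    - [0,0,0]
    - [0,0,0]
    - [0,0,0]
  fingers: [0.823,0.823,0.823,0.823,0.823,0.823,0.823,0.823]

```text
clock: 12.45
tcp_pos: [620.7, 137.3, 72.3]
tcp_rot: [0.0, -0.058, 0.998, 0.0]
contact_force: [0.2, -0.4, 2.2]
opening: 15.4
grasp_force: 8.9
```

Call:
send_rows:
  offset:
    - [0,0,0.1]
    - [0,0,0.1]
    - [0,0,0.05]
    - [0,0,0]
    - [0,0,0]
    - [0,0,0]
    - [0,0,0]
    - [0,0,0]
  dr:
    - [0,0,0]
    - [0,0,0]
    - [0,0,0]
    - [0,0,0]
    - [0,0,0]
    - [0,0,0]
    - [0,0,0]
    - [0,0,0]
  fingers: [0.823,0.823,0.823,0.823,0.823,0.823,0.823,0.823]

```text
clock: 13.12
tcp_pos: [620.6, 137.3, 69.8]
tcp_rot: [0.0, -0.058, 0.998, 0.0]
contact_force: [1.2, 1.0, 1.7]
opening: 15.1
grasp_force: 8.9
```

Call:
send_rows:
  offset:
    - [0,0,0.05]
    - [0,0,0.05]
    - [0,0,0]
    - [0,0,0]
    - [0,0,0]
    - [0,0,0]
    - [0,0,0]
    - [0,0,0]
  dr:
    - [0,0,0]
    - [0,0,0]
    - [0,0,0]
    - [0,0,0]
    - [0,0,0]
    - [0,0,0]
    - [0,0,0]
    - [0,0,0]
  fingers: [0.823,0.823,0.823,0.823,0.823,0.823,0.823,0.823]

```text
clock: 13.78
tcp_pos: [620.7, 137.3, 69.3]
tcp_rot: [0.0, -0.058, 0.998, 0.0]
contact_force: [0.1, -0.9, 5.7]
opening: 15.2
grasp_force: 9.2
```

Call:
send_rows:
  offset:
    - [0,0,0.05]
    - [0,0,0.0]
    - [0,0,0]
    - [0,0,0]
    - [0,0,0]
    - [0,0,0]
    - [0,0,0]
    - [0,0,0]
  dr:
    - [0,0,0]
    - [0,0,0]
    - [0,0,0]
    - [0,0,0]
    - [0,0,0]
    - [0,0,0]
    - [0,0,0]
    - [0,0,0]
  fingers: [0.823,0.823,0.823,0.823,0.823,0.823,0.823,0.823]

```text
clock: 14.45
tcp_pos: [620.7, 137.3, 69.2]
tcp_rot: [0.0, -0.058, 0.998, 0.0]
contact_force: [-1.2, -0.1, 9.6]
opening: 15.4
grasp_force: 9.4
```

Call:
send_rows:
  offset:
    - [0,0,-0.05]
    - [0,0,0]
    - [0,0,0]
    - [0,0,-1]
    - [0,0,-3]
    - [0,0,-3]
    - [0,0,-3]
    - [0,0,0]
  dr:
    - [0,0,0]
    - [0,0,0]
    - [0,0,0]
    - [0,0,0]
    - [0,0,0]
    - [0,0,0]
    - [0,0,0]
    - [0,0,0]
  fingers: [0.81,0.78,0.65,0.5,0.5,0.5,0.5,0.5]

```text
clock: 15.12
tcp_pos: [624.0, 138.0, 175.8]
tcp_rot: [0.005, -0.057, 0.998, 0.001]
contact_force: [0.5, -0.0, -0.2]
opening: 42.6
grasp_force: 0.0
```

Call:
send_rows:
  offset:
    - [1.5,-0.4,0]
    - [2.5,-0.9,0]
    - [3,-1,0]
    - [3,-1.05,0]
    - [3,-1,0]
    - [2.75,-1,0]
    - [0,0,3]
    - [0,0,3]
  dr:
    - [0,0,0]
    - [0,0,0]
    - [0,0,0]
    - [0,0,0]
    - [0,0,0]
    - [0,0,0]
    - [0,0,0]
    - [0,0,0]
  fingers: [0.5,0.5,0.5,0.5,0.5,0.5,0.5,0.5]

```text
clock: 15.78
tcp_pos: [470.5, 65.5, 110.4]
tcp_rot: [0.003, -0.057, 0.998, 0.001]
contact_force: [0.4, 0.6, -1.2]
opening: 42.7
grasp_force: 0.0
```

```bash
cat > seat.py <<'E'
from h import *
from scipy.optimize import least_squares
np.set_printoptions(precision=1,suppress=True)
def seat(x,y,n='scene',show=None,rim=36):
    i,d=env.get_image(n);P=cloud(n,d).reshape(-1,3)
    q=P[(np.hypot(*(P[:,:2]-[x,y]).T)<34)&(P[:,2]>rim+4)&(P[:,2]<rim+24)]
    f=lambda p:np.hypot(np.hypot(q[:,0]-p[0],q[:,1]-p[1]),q[:,2]-p[2])-28
    r=least_squares(f,[x,y,rim],loss='soft_l1',f_scale=2)
    nut=P[(np.hypot(*(P[:,:2]-[x,y]).T)<12)&(P[:,2]>rim+34)]
    print(n,'dome',r.x,len(q),'nutmean',nut.mean(0) if len(nut) else '',len(nut))
    if show:
        u,v=proj(n,[x,y,60])[0].astype(int)
        cv2.imwrite(show,cv2.resize(i[max(v-60,0):v+60,u-80:u+80,::-1],None,fx=4,fy=4,interpolation=cv2.INTER_CUBIC))
E
python3 - <<'E'
from seat import *
print(env.get_state()['tcp_pos'])
seat(620.5,137.3,show='pics/s4.png');seat(620.5,137.3,'top')
seat(470.3,66,rim=0);seat(469.7,-172,rim=0);seat(469.7,-172,'top',rim=0)
E
```

```text
[470.5  65.5 110.4]
scene dome [619.9 138.   39.6] 144 nutmean [622.9 139.   78.5] 29
top dome [618.4 137.6  41.2] 155 nutmean [617.3 136.9  80.2] 31
scene dome [453.9  82.   -4.1] 85 nutmean [472.4  66.1 424.8] 178
scene dome [ 469.3 -172.4    2.6] 109 nutmean [ 472.3 -171.2   41.4] 23
top dome [ 468.  -173.2    5.1] 163 nutmean [ 467.3 -172.9   44.4] 30
```

View pics/s4.png

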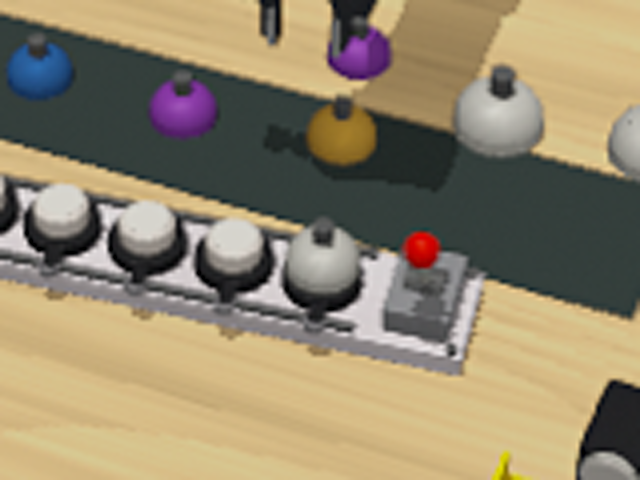

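The steel dome is home on base 4, level at (322,270). The brass dome at (342,130) looks shifted about 25 mm to +y, so it was probably knocked. I'll re-measure it.

```bash
python3 - <<'E'
from seat import *
from meas2 import blob,brass
s=env.get_state()['tcp_pos'];print(s)
for n in('scene','top'):
    i,d=env.get_image(n);h=cv2.cvtColor(i,cv2.COLOR_RGB2HSV)
    c,a=blob(h,proj(n,[470,80,14])[0],25,brass);print(n,c,a,onplane(n,[c],14))
    x,y=onplane(n,[c],14)[0][:2]
    for k in range(2):
        P=cloud(n,d).reshape(-1,3);m=np.hypot(*(P[:,:2]-[x,y]).T)<34
        q=P[m&(P[:,2]>4)&(P[:,2]<24)]
        r=least_squares(lambda p:np.hypot(np.hypot(q[:,0]-p[0],q[:,1]-p[1]),q[:,2]-p[2])-28,[x,y,0],loss='soft_l1',f_scale=2);x,y=r.x[:2]
    nut=P[(np.hypot(*(P[:,:2]-[x,y]).T)<14)&(P[:,2]>33)&(P[:,2]<60)]
    print(r.x,len(q),nut.mean(0),len(nut))
E
```

```text
[471.   66.2 109.9]
scene [356.  206.6] 190 [[456.6  92.9  14. ]]
[447.1  90.5   3.3] 124 [449.8  91.3  42. ] 21Traceback (most recent call last):
  File "<stdin>", line 6, in <module>
  File "h.py", line 10, in onplane
    K,d,p,r=cam(n);q=cv2.undistortPoints(np.array(uv,float).reshape(-1,1,2),K,d)[:,0]
                                         ~~~~~~~~~~~~~~~~~~~~~~~~~~^^^^^^^^
ValueError: cannot reshape array of size 1 into shape (1,2)
```

Call:
send_rows:
  offset:
    - [1.05,1.35,0]
    - [1.05,1.35,0]
    - [0,0,1.5]
    - [0,0,1.5]
    - [0,0,0]
    - [0,0,0]
    - [0,0,0]
    - [0,0,0]
  dr:
    - [0,0,0]
    - [0,0,0]
    - [0,0,0]
    - [0,0,0]
    - [0,0,0]
    - [0,0,0]
    - [0,0,0]
    - [0,0,0]
  fingers: [0.5,0.5,0.5,0.5,0.5,0.5,0.5,0.5]

```text
clock: 16.8
tcp_pos: [447.1, 90.5, 79.9]
tcp_rot: [0.001, -0.057, 0.998, 0.0]
contact_force: [0.6, 0.1, 0.2]
opening: 42.9
grasp_force: 0.0
```

```bash
python3 - <<'E'
from seat import *
print(env.get_state()['tcp_pos'])
seat(447.3,90.5,rim=0,show='pics/s5.png')
E
```

```text
[447.1  90.5  79.9]
scene dome [446.7  90.5   2.5] 123 nutmean [449.2  90.8 393.9] 189
```

View pics/s5.png

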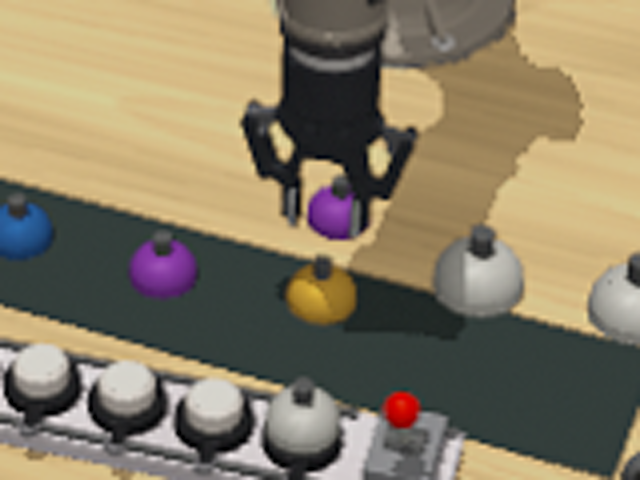

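The brass dome's nut at (323,266) lies midway between the open fingers at (290,205) and (358,210).

Call:
send_rows:
  offset:
    - [0,0,1]
    - [0,0,1]
    - [0,0,1]
    - [0,0,1]
    - [0,0,0.65]
    - [0,0,0]
    - [0,0,0]
    - [0,0,0]
  dr:
    - [0,0,0]
    - [0,0,0]
    - [0,0,0]
    - [0,0,0]
    - [0,0,0]
    - [0,0,0]
    - [0,0,0]
    - [0,0,0]
  fingers: [0.5,0.5,0.55,0.6,0.65,0.7,0.75,0.78]

```text
clock: 17.52
tcp_pos: [446.3, 90.4, 32.3]
tcp_rot: [0.0, -0.058, 0.998, 0.0]
contact_force: [0.4, 0.3, -0.5]
opening: 18.7
grasp_force: 0.0
```

Call:
send_rows:
  offset:
    - [0,0,0]
    - [0,0,0]
    - [0,0,0]
    - [0,0,0]
    - [0,0,0]
    - [0,0,0]
    - [0,0,0]
    - [0,0,0]
  dr:
    - [0,0,0]
    - [0,0,0]
    - [0,0,0]
    - [0,0,0]
    - [0,0,0]
    - [0,0,0]
    - [0,0,0]
    - [0,0,0]
  fingers: [0.79,0.8,0.805,0.81,0.814,0.818,0.822,0.823]

```text
clock: 18.18
tcp_pos: [446.4, 90.4, 32.6]
tcp_rot: [0.0, -0.058, 0.998, 0.0]
contact_force: [-0.9, -1.1, 5.7]
opening: 15.3
grasp_force: 9.2
```

Call:
send_rows:
  offset:
    - [0,0,0]
    - [0,0,0]
    - [0,0,-0.5]
    - [0,0,-1]
    - [0,0,-2]
    - [0,0,-2.5]
    - [0,0,-2]
    - [0,0,-1]
  dr:
    - [0,0,0]
    - [0,0,0]
    - [0,0,0]
    - [0,0,0]
    - [0,0,0]
    - [0,0,0]
    - [0,0,0]
    - [0,0,0]
  fingers: [0.823,0.823,0.823,0.823,0.823,0.823,0.823,0.823]

```text
clock: 18.85
tcp_pos: [447.2, 90.8, 125.0]
tcp_rot: [0.002, -0.058, 0.998, 0.001]
contact_force: [-0.3, -0.3, -0.1]
opening: 15.4
grasp_force: 9.0
```

Call:
send_rows:
  offset:
    - [-1.2,-0.7,0]
    - [-2.5,-1.5,0]
    - [-3,-1.8,0]
    - [-3,-1.9,0]
    - [-3,-1.9,0]
    - [-2.7,-1.7,0]
    - [-1.5,-0.9,0]
    - [-0.85,-0.5,0]
  dr:
    - [0,0,0]
    - [0,0,0]
    - [0,0,0]
    - [0,0,0]
    - [0,0,0]
    - [0,0,0]
    - [0,0,0]
    - [0,0,0]
  fingers: [0.823,0.823,0.823,0.823,0.823,0.823,0.823,0.823]

```text
clock: 19.52
tcp_pos: [637.0, -0.1, 120.9]
tcp_rot: [-0.0, -0.056, 0.998, -0.001]
contact_force: [0.7, -1.6, -0.8]
opening: 15.1
grasp_force: 9.0
```

Call:
send_rows:
  offset:
    - [0,0,0]
    - [0,0,0]
    - [0,0,1]
    - [0,0,1]
    - [0,0,0.8]
    - [0,0,0]
    - [0,0,0]
    - [0,0,0]
  dr:
    - [0,0,0]
    - [0,0,0]
    - [0,0,0]
    - [0,0,0]
    - [0,0,0]
    - [0,0,0]
    - [0,0,0]
    - [0,0,0]
  fingers: [0.823,0.823,0.823,0.823,0.823,0.823,0.823,0.823]

```text
clock: 20.18
tcp_pos: [634.9, 2.7, 94.3]
tcp_rot: [-0.0, -0.058, 0.998, 0.0]
contact_force: [0.0, 0.1, 0.2]
opening: 15.5
grasp_force: 9.0
```

```bash
python3 - <<'E'
from seat import *
s=env.get_state();t=s['tcp_pos'];print(t,s['grasp_force'])
seat(635.5,2.5,rim=t[2]-32.6)
E
```

```text
[634.9   2.7  94.3] 8.986518234014511
scene dome [635.9   3.7  64.6] 142 nutmean [635.5   1.3 349.3] 191
```

Call:
send_rows:
  offset:
    - [0,0,0.4]
    - [0,0,0.4]
    - [0,0,0.4]
    - [0,0,0.3]
    - [0,0,0.2]
    - [0,0,0]
    - [0,0,0]
    - [0,0,0]
  dr:
    - [0,0,0]
    - [0,0,0]
    - [0,0,0]
    - [0,0,0]
    - [0,0,0]
    - [0,0,0]
    - [0,0,0]
    - [0,0,0]
  fingers: [0.823,0.823,0.823,0.823,0.823,0.823,0.823,0.823]

```text
clock: 20.9
tcp_pos: [635.1, 2.5, 77.3]
tcp_rot: [0.0, -0.058, 0.998, 0.0]
contact_force: [0.8, 0.8, -0.4]
opening: 15.1
grasp_force: 9.0
```

Call:
send_rows:
  offset:
    - [0,0,0.1]
    - [0,0,0.1]
    - [0,0,0.1]
    - [0,0,0.1]
    - [0,0,0.1]
    - [0,0,0.1]
    - [0,0,0.1]
    - [0,0,0]
  dr:
    - [0,0,0]
    - [0,0,0]
    - [0,0,0]
    - [0,0,0]
    - [0,0,0]
    - [0,0,0]
    - [0,0,0]
    - [0,0,0]
  fingers: [0.823,0.823,0.823,0.823,0.823,0.823,0.823,0.823]

```text
clock: 21.57
tcp_pos: [635.3, 2.6, 70.2]
tcp_rot: [0.0, -0.058, 0.998, 0.0]
contact_force: [0.7, -0.2, 3.2]
opening: 15.3
grasp_force: 9.2
```

Call:
send_rows:
  offset:
    - [0,0,0.05]
    - [0,0,0.05]
    - [0,0,0]
    - [0,0,0]
    - [0,0,0]
    - [0,0,0]
    - [0,0,0]
    - [0,0,0]
  dr:
    - [0,0,0]
    - [0,0,0]
    - [0,0,0]
    - [0,0,0]
    - [0,0,0]
    - [0,0,0]
    - [0,0,0]
    - [0,0,0]
  fingers: [0.823,0.823,0.823,0.823,0.823,0.823,0.823,0.823]

```text
clock: 22.23
tcp_pos: [635.2, 2.5, 69.3]
tcp_rot: [0.0, -0.058, 0.998, -0.0]
contact_force: [1.4, -0.4, 2.0]
opening: 15.6
grasp_force: 9.2
```

Call:
send_rows:
  offset:
    - [0,0,0.05]
    - [0,0,0]
    - [0,0,0]
    - [0,0,0]
    - [0,0,0]
    - [0,0,0]
    - [0,0,0]
    - [0,0,0]
  dr:
    - [0,0,0]
    - [0,0,0]
    - [0,0,0]
    - [0,0,0]
    - [0,0,0]
    - [0,0,0]
    - [0,0,0]
    - [0,0,0]
  fingers: [0.823,0.823,0.823,0.823,0.823,0.823,0.823,0.823]

```text
clock: 22.9
tcp_pos: [635.2, 2.5, 68.9]
tcp_rot: [0.0, -0.058, 0.998, 0.0]
contact_force: [0.5, -0.1, 4.2]
opening: 15.3
grasp_force: 9.3
```

Call:
send_rows:
  offset:
    - [0,0,0.04]
    - [0,0,0]
    - [0,0,0]
    - [0,0,0]
    - [0,0,0]
    - [0,0,0]
    - [0,0,0]
    - [0,0,0]
  dr:
    - [0,0,0]
    - [0,0,0]
    - [0,0,0]
    - [0,0,0]
    - [0,0,0]
    - [0,0,0]
    - [0,0,0]
    - [0,0,0]
  fingers: [0.823,0.823,0.823,0.823,0.823,0.823,0.823,0.823]

```text
clock: 23.57
tcp_pos: [635.2, 2.5, 68.6]
tcp_rot: [0.0, -0.058, 0.998, 0.0]
contact_force: [2.0, 0.1, 5.8]
opening: 15.1
grasp_force: 9.4
```

Call:
send_rows:
  offset:
    - [0,0,0.04]
    - [0,0,0]
    - [0,0,0]
    - [0,0,0]
    - [0,0,0]
    - [0,0,0]
    - [0,0,0]
    - [0,0,0]
  dr:
    - [0,0,0]
    - [0,0,0]
    - [0,0,0]
    - [0,0,0]
    - [0,0,0]
    - [0,0,0]
    - [0,0,0]
    - [0,0,0]
  fingers: [0.823,0.823,0.823,0.823,0.823,0.823,0.823,0.823]

```text
clock: 24.23
tcp_pos: [635.3, 2.5, 68.6]
tcp_rot: [0.0, -0.058, 0.998, 0.0]
contact_force: [0.8, 0.6, 7.3]
opening: 15.3
grasp_force: 9.6
```

Call:
send_rows:
  offset:
    - [0,0,-0.05]
    - [0,0,0]
    - [0,0,0]
    - [0,0,-1]
    - [0,0,-3]
    - [0,0,-3]
    - [0,0,-3]
    - [0,0,0]
  dr:
    - [0,0,0]
    - [0,0,0]
    - [0,0,0]
    - [0,0,0]
    - [0,0,0]
    - [0,0,0]
    - [0,0,0]
    - [0,0,0]
  fingers: [0.81,0.78,0.65,0.5,0.5,0.5,0.5,0.5]

```text
clock: 24.9
tcp_pos: [638.5, 2.4, 175.4]
tcp_rot: [0.005, -0.057, 0.998, 0.0]
contact_force: [1.3, -0.3, 0.3]
opening: 42.7
grasp_force: 0.0
```

Call:
send_rows:
  offset:
    - [1.3,-1.1,0]
    - [2.4,-2,0]
    - [2.8,-2.3,0]
    - [2.8,-2.3,0]
    - [2.8,-2.3,0]
    - [2.8,-2.3,0]
    - [2.2,-1.9,0]
    - [1.35,-1.2,0]
  dr:
    - [0,0,0]
    - [0,0,0]
    - [0,0,0]
    - [0,0,0]
    - [0,0,0]
    - [0,0,0]
    - [0,0,0]
    - [0,0,0]
  fingers: [0.5,0.5,0.5,0.5,0.5,0.5,0.5,0.5]

```text
clock: 25.57
tcp_pos: [466.3, -174.3, 168.7]
tcp_rot: [-0.001, -0.056, 0.998, -0.0]
contact_force: [-0.1, 0.2, 0.7]
opening: 43.1
grasp_force: 0.0
```

Call:
send_rows:
  offset:
    - [0,0,3]
    - [0,0,3]
    - [0,0,2]
    - [0,0,1]
    - [0,0,0]
    - [0,0,0]
    - [0,0,0]
    - [0,0,0]
  dr:
    - [0,0,0]
    - [0,0,0]
    - [0,0,0]
    - [0,0,0]
    - [0,0,0]
    - [0,0,0]
    - [0,0,0]
    - [0,0,0]
  fingers: [0.5,0.5,0.5,0.5,0.5,0.5,0.5,0.5]

```text
clock: 26.23
tcp_pos: [470.5, -171.9, 79.8]
tcp_rot: [0.001, -0.058, 0.998, -0.0]
contact_force: [-1.1, -1.1, -0.7]
opening: 42.7
grasp_force: 0.0
```

```bash
python3 - <<'E'
from seat import *
s=env.get_state();t=s['tcp_pos'];print(t)
seat(635.3,2.5);seat(635.3,2.5,'top');seat(620.5,137.3);seat(469.5,-172,rim=0,show='pics/s6.png')
E
```

```text
[ 470.5 -171.9   79.8]
scene dome [636.1   4.1  38.5] 146 nutmean [636.8   4.   77.3] 26
top dome [633.4   2.9  41. ] 156 nutmean [632.6   2.9  78.8] 32
scene dome [620.6 138.6  39.4] 153 nutmean [622.5 138.8  77.4] 31
scene dome [ 470.2 -172.1    1.6] 124 nutmean [ 471.3 -171.9  374.7] 127
```

View pics/s6.png

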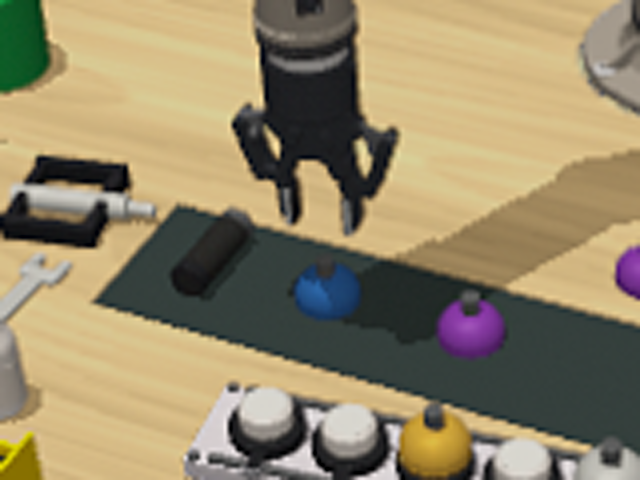

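The blue dome's nut at (325,266) is centred under the open fingers. The brass dome is seated at (435,445).

Call:
send_rows:
  offset:
    - [0,0,1]
    - [0,0,1]
    - [0,0,1]
    - [0,0,1]
    - [0,0,0.6]
    - [0,0,0]
    - [0,0,0]
    - [0,0,0]
  dr:
    - [0,0,0]
    - [0,0,0]
    - [0,0,0]
    - [0,0,0]
    - [0,0,0]
    - [0,0,0]
    - [0,0,0]
    - [0,0,0]
  fingers: [0.5,0.5,0.55,0.6,0.65,0.7,0.75,0.78]

```text
clock: 27.1
tcp_pos: [469.6, -171.8, 32.5]
tcp_rot: [0.0, -0.058, 0.998, -0.0]
contact_force: [0.1, 0.3, 0.0]
opening: 18.6
grasp_force: 0.0
```

Call:
send_rows:
  offset:
    - [0,0,0]
    - [0,0,0]
    - [0,0,0]
    - [0,0,0]
    - [0,0,0]
    - [0,0,0]
    - [0,0,0]
    - [0,0,0]
  dr:
    - [0,0,0]
    - [0,0,0]
    - [0,0,0]
    - [0,0,0]
    - [0,0,0]
    - [0,0,0]
    - [0,0,0]
    - [0,0,0]
  fingers: [0.79,0.8,0.805,0.81,0.814,0.818,0.822,0.823]

```text
clock: 27.77
tcp_pos: [469.8, -171.8, 32.8]
tcp_rot: [0.0, -0.058, 0.998, -0.0]
contact_force: [0.7, -2.0, 4.0]
opening: 15.1
grasp_force: 9.1
```

Call:
send_rows:
  offset:
    - [0,0,0]
    - [0,0,0]
    - [0,0,-0.5]
    - [0,0,-1]
    - [0,0,-2]
    - [0,0,-2.5]
    - [0,0,-2]
    - [0,0,-1]
  dr:
    - [0,0,0]
    - [0,0,0]
    - [0,0,0]
    - [0,0,0]
    - [0,0,0]
    - [0,0,0]
    - [0,0,0]
    - [0,0,0]
  fingers: [0.823,0.823,0.823,0.823,0.823,0.823,0.823,0.823]

```text
clock: 28.43
tcp_pos: [470.4, -171.8, 125.2]
tcp_rot: [0.002, -0.058, 0.998, -0.0]
contact_force: [-0.2, -0.2, -0.7]
opening: 15.2
grasp_force: 8.9
```

Call:
send_rows:
  offset:
    - [-1.3,0.14,0]
    - [-2.4,0.25,0]
    - [-3,0.3,0]
    - [-3,0.3,0]
    - [-3,0.3,0]
    - [-2.8,0.3,0]
    - [-1.8,0.15,0]
    - [-1.1,0.1,0]
  dr:
    - [0,0,0]
    - [0,0,0]
    - [0,0,0]
    - [0,0,0]
    - [0,0,0]
    - [0,0,0]
    - [0,0,0]
    - [0,0,0]
  fingers: [0.823,0.823,0.823,0.823,0.823,0.823,0.823,0.823]

```text
clock: 29.1
tcp_pos: [652.7, -129.8, 120.5]
tcp_rot: [-0.0, -0.059, 0.998, 0.001]
contact_force: [-0.4, 0.6, -1.3]
opening: 15.4
grasp_force: 8.9
```

Call:
send_rows:
  offset:
    - [0,0,0]
    - [0,0,0]
    - [0,0,1]
    - [0,0,1]
    - [0,0,0.8]
    - [0,0,0]
    - [0,0,0]
    - [0,0,0]
  dr:
    - [0,0,0]
    - [0,0,0]
    - [0,0,0]
    - [0,0,0]
    - [0,0,0]
    - [0,0,0]
    - [0,0,0]
    - [0,0,0]
  fingers: [0.823,0.823,0.823,0.823,0.823,0.823,0.823,0.823]

```text
clock: 29.77
tcp_pos: [650.0, -132.4, 94.5]
tcp_rot: [-0.0, -0.057, 0.998, 0.0]
contact_force: [0.0, 0.3, -0.4]
opening: 15.6
grasp_force: 8.9
```

```bash
python3 - <<'E'
from seat import *
s=env.get_state();t=s['tcp_pos'];print(t,s['grasp_force'],s['opening'])
seat(650.5,-132.4,rim=t[2]-32.8,show='pics/s7.png')
E
```

```text
[ 650.  -132.4   94.5] 8.885811567306519 15.582560709119255
scene dome [ 649.7 -131.7   64.7] 142 nutmean [ 651.4 -133.5  331.5] 162
```

View pics/s7.png

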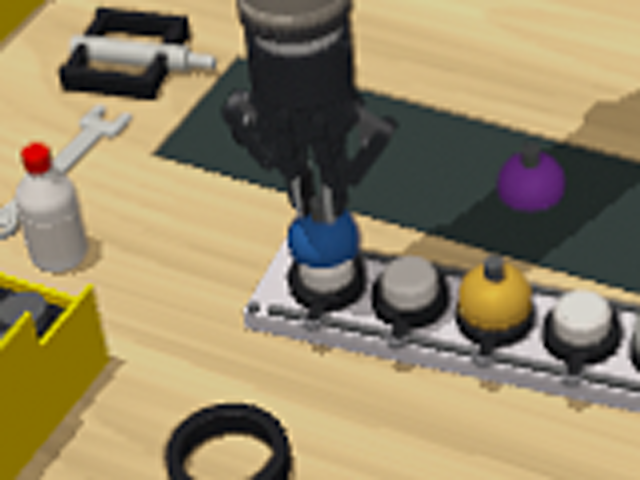

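The blue dome at (324,240) hangs level just above base 0's plunger at (326,278). Brass is home on base 2. Pressing next.

Call:
send_rows:
  offset:
    - [0,0,0.4]
    - [0,0,0.4]
    - [0,0,0.4]
    - [0,0,0.3]
    - [0,0,0.2]
    - [0,0,0]
    - [0,0,0]
    - [0,0,0]
  dr:
    - [0,0,0]
    - [0,0,0]
    - [0,0,0]
    - [0,0,0]
    - [0,0,0]
    - [0,0,0]
    - [0,0,0]
    - [0,0,0]
  fingers: [0.823,0.823,0.823,0.823,0.823,0.823,0.823,0.823]

```text
clock: 30.48
tcp_pos: [650.2, -132.3, 77.5]
tcp_rot: [0.0, -0.058, 0.998, -0.0]
contact_force: [0.4, -0.0, -1.1]
opening: 15.6
grasp_force: 8.9
```

Call:
send_rows:
  offset:
    - [0,0,0.1]
    - [0,0,0.1]
    - [0,0,0.1]
    - [0,0,0.1]
    - [0,0,0.1]
    - [0,0,0.1]
    - [0,0,0.1]
    - [0,0,0]
  dr:
    - [0,0,0]
    - [0,0,0]
    - [0,0,0]
    - [0,0,0]
    - [0,0,0]
    - [0,0,0]
    - [0,0,0]
    - [0,0,0]
  fingers: [0.823,0.823,0.823,0.823,0.823,0.823,0.823,0.823]

```text
clock: 31.15
tcp_pos: [650.3, -132.3, 70.4]
tcp_rot: [0.0, -0.058, 0.998, -0.0]
contact_force: [0.0, -0.2, 2.9]
opening: 15.6
grasp_force: 9.1
```

Call:
send_rows:
  offset:
    - [0,0,0.06]
    - [0,0,0.06]
    - [0,0,0]
    - [0,0,0]
    - [0,0,0]
    - [0,0,0]
    - [0,0,0]
    - [0,0,0]
  dr:
    - [0,0,0]
    - [0,0,0]
    - [0,0,0]
    - [0,0,0]
    - [0,0,0]
    - [0,0,0]
    - [0,0,0]
    - [0,0,0]
  fingers: [0.823,0.823,0.823,0.823,0.823,0.823,0.823,0.823]

```text
clock: 31.82
tcp_pos: [650.3, -132.3, 69.3]
tcp_rot: [0.0, -0.058, 0.998, -0.0]
contact_force: [1.4, -0.4, 2.3]
opening: 15.7
grasp_force: 9.1
```

Call:
send_rows:
  offset:
    - [0,0,0.05]
    - [0,0,0]
    - [0,0,0]
    - [0,0,0]
    - [0,0,0]
    - [0,0,0]
    - [0,0,0]
    - [0,0,0]
  dr:
    - [0,0,0]
    - [0,0,0]
    - [0,0,0]
    - [0,0,0]
    - [0,0,0]
    - [0,0,0]
    - [0,0,0]
    - [0,0,0]
  fingers: [0.823,0.823,0.823,0.823,0.823,0.823,0.823,0.823]

```text
clock: 32.48
tcp_pos: [650.3, -132.3, 68.9]
tcp_rot: [0.0, -0.058, 0.998, -0.0]
contact_force: [1.4, 0.1, 4.2]
opening: 15.3
grasp_force: 9.2
```

Call:
send_rows:
  offset:
    - [0,0,0.05]
    - [0,0,0]
    - [0,0,0]
    - [0,0,0]
    - [0,0,0]
    - [0,0,0]
    - [0,0,0]
    - [0,0,0]
  dr:
    - [0,0,0]
    - [0,0,0]
    - [0,0,0]
    - [0,0,0]
    - [0,0,0]
    - [0,0,0]
    - [0,0,0]
    - [0,0,0]
  fingers: [0.823,0.823,0.823,0.823,0.823,0.823,0.823,0.823]

```text
clock: 33.15
tcp_pos: [650.3, -132.3, 68.8]
tcp_rot: [0.0, -0.058, 0.998, 0.0]
contact_force: [0.5, -1.1, 7.0]
opening: 15.3
grasp_force: 9.4
```

Call:
send_rows:
  offset:
    - [0,0,-0.05]
    - [0,0,0]
    - [0,0,0]
    - [0,0,-1]
    - [0,0,-3]
    - [0,0,-3]
    - [0,0,-3]
    - [0,0,-2]
  dr:
    - [0,0,0]
    - [0,0,0]
    - [0,0,0]
    - [0,0,0]
    - [0,0,0]
    - [0,0,0]
    - [0,0,0]
    - [0,0,0]
  fingers: [0.81,0.78,0.65,0.5,0.5,0.5,0.5,0.5]

```text
clock: 33.82
tcp_pos: [650.8, -132.5, 192.3]
tcp_rot: [0.001, -0.057, 0.998, -0.0]
contact_force: [0.9, 0.5, -0.1]
opening: 42.8
grasp_force: 0.0
```

Call:
send_rows:
  offset:
    - [-0.1,1.5,0]
    - [-0.3,3,0]
    - [-0.3,3,0]
    - [-0.3,3,0]
    - [-0.3,3,0]
    - [-0.3,3,0]
    - [-0.3,3,0]
    - [-0.3,3,0]
  dr:
    - [0,0,0]
    - [0,0,0]
    - [0,0,0]
    - [0,0,0]
    - [0,0,0]
    - [0,0,0]
    - [0,0,0]
    - [0,0,0]
  fingers: [0.5,0.5,0.5,0.5,0.5,0.5,0.5,0.5]

```text
clock: 34.48
tcp_pos: [645.2, 95.7, 188.6]
tcp_rot: [-0.001, -0.058, 0.998, 0.0]
contact_force: [0.9, 1.2, 0.5]
opening: 42.9
grasp_force: 0.0
```

Call:
send_rows:
  offset:
    - [-0.3,3,0]
    - [-0.3,3,0]
    - [-0.3,3,0]
    - [-0.1,2.4,0]
    - [0,1,0]
    - [0,0,0]
    - [0,0,0]
    - [0,0,0]
  dr:
    - [0,0,0]
    - [0,0,0]
    - [0,0,0]
    - [0,0,0]
    - [0,0,0]
    - [0,0,0]
    - [0,0,0]
    - [0,0,0]
  fingers: [0.5,0.5,0.5,0.5,0.5,0.5,0.5,0.5]

```text
clock: 35.15
tcp_pos: [642.1, 215.2, 188.7]
tcp_rot: [-0.0, -0.056, 0.998, -0.001]
contact_force: [0.8, -1.2, 1.1]
opening: 42.5
grasp_force: 0.0
```

```bash
python3 - <<'E'
from seat import *
from meas2 import blob,red
s=env.get_state();t=s['tcp_pos'];print(t)
for n in('scene','top'):
    seat(650.3,-132.3,n);seat(635.3,2.5,n);seat(620.5,137.3,n)
i,_=env.get_image('scene');h=cv2.cvtColor(i,cv2.COLOR_RGB2HSV);c,a=blob(h,proj('scene',[643,218,103])[0],20,red);print(c,a,onplane('scene',[c],103))
cv2.imwrite('pics/s8.png',cv2.resize(i[160:280,220:420,::-1],None,fx=4,fy=4,interpolation=cv2.INTER_CUBIC))
E
```

```text
[642.1 215.2 188.7]
scene dome [ 650.  -131.4   39.4] 143 nutmean [ 651.9 -130.3   77.2] 28
scene dome [635.5   3.5  38.9] 136 nutmean [638.2   4.2  77.8] 28
scene dome [620.3 137.9  39.5] 154 nutmean [622.5 138.8  77.5] 31
top dome [ 648.4 -132.    40.8] 152 nutmean [ 646.7 -131.5   80.3] 32
top dome [633.4   2.8  41. ] 149 nutmean [632.4   2.7  79.7] 32
top dome [618.2 137.7  40.4] 164 nutmean [617.1 136.8  80.1] 33
[376. 235.] 63 [[640.7 217.7 103. ]]
```

View pics/s8.png

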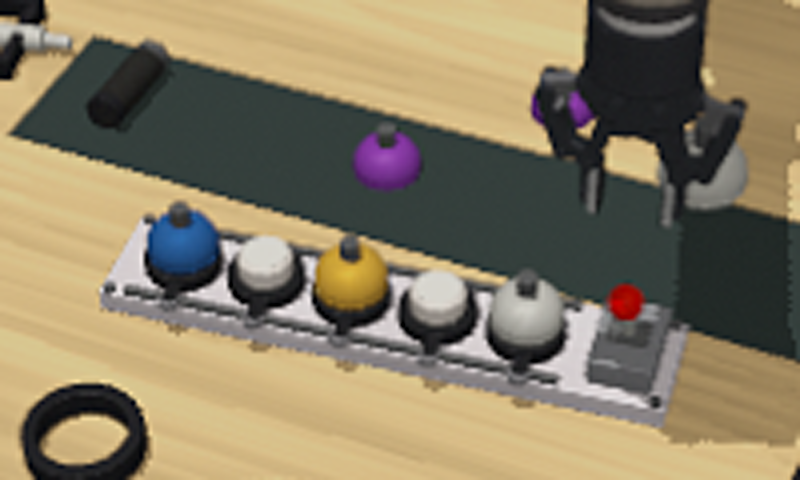

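All three domes are home and at equal height: blue (182,250), brass (350,285), steel (527,312). The lever ball at (626,302) is still clamped, so I'll swing it back now.

Call:
send_rows:
  offset:
    - [0,0.28,1]
    - [0,0,2]
    - [0,0,2]
    - [0,0,2]
    - [0,0,2]
    - [0,0,1.0]
    - [0,0,0]
    - [0,0,0]
  dr:
    - [0,0,0]
    - [0,0,0]
    - [0,0,0]
    - [0,0,0]
    - [0,0,0]
    - [0,0,0]
    - [0,0,0]
    - [0,0,0]
  fingers: [0.5,0.5,0.5,0.5,0.5,0.5,0.6,0.65]

```text
clock: 36.17
tcp_pos: [641.0, 220.1, 88.1]
tcp_rot: [-0.001, -0.057, 0.998, -0.001]
contact_force: [-0.4, -2.0, -0.5]
opening: 29.7
grasp_force: 0.7
```

Call:
send_rows:
  offset:
    - [0,0,0]
    - [0,0,0]
    - [0,0,0]
    - [0,0,0]
    - [0,0,0]
    - [0,0,0]
    - [0,0,0]
    - [0,0,0]
  dr:
    - [0,0,0]
    - [0,0,0]
    - [0,0,0]
    - [0,0,0]
    - [0,0,0]
    - [0,0,0]
    - [0,0,0]
    - [0,0,0]
  fingers: [0.68,0.7,0.71,0.72,0.73,0.73,0.73,0.73]

```text
clock: 36.83
tcp_pos: [641.8, 218.2, 89.4]
tcp_rot: [-0.0, -0.057, 0.998, -0.001]
contact_force: [-0.5, -4.9, -4.1]
opening: 24.5
grasp_force: 19.8
```

Call:
send_rows:
  offset:
    - [0.84,0,-0.37]
    - [0.84,0,-0.27]
    - [0.84,0,-0.15]
    - [0.84,0,-0.05]
    - [0.84,0,0.05]
    - [0.84,0,0.15]
    - [0.84,0,0.27]
    - [0.84,0,0.37]
  dr:
    - [0,0,0]
    - [0,0,0]
    - [0,0,0]
    - [0,0,0]
    - [0,0,0]
    - [0,0,0]
    - [0,0,0]
    - [0,0,0]
  fingers: [0.73,0.73,0.73,0.73,0.73,0.73,0.73,0.73]

```text
clock: 37.5
tcp_pos: [577.3, 211.0, 91.2]
tcp_rot: [0.003, -0.056, 0.998, -0.0]
contact_force: [3.1, -6.5, 0.6]
opening: 24.3
grasp_force: 20.4
```

Call:
send_rows:
  offset:
    - [0,0,0]
    - [0,0,0]
    - [0,0,0]
    - [0,0,0]
    - [0,0,-3]
    - [0,0,-3]
    - [0,0,-3]
    - [0,0,-3]
  dr:
    - [0,0,0]
    - [0,0,0]
    - [0,0,0]
    - [0,0,0]
    - [0,0,0]
    - [0,0,0]
    - [0,0,0]
    - [0,0,0]
  fingers: [0.73,0.73,0.5,0.4,0.4,0.4,0.4,0.4]

```text
clock: 38.17
tcp_pos: [574.9, 214.2, 211.1]
tcp_rot: [0.001, -0.058, 0.998, 0.001]
contact_force: [1.2, 0.4, -0.1]
opening: 51.5
grasp_force: 0.0
```

Call:
send_rows:
  offset:
    - [0,0,0]
    - [0,0,0]
    - [0,0,0]
    - [0,0,0]
    - [0,0,0]
    - [0,0,0]
    - [0,0,0]
    - [0,0,0]
  dr:
    - [0,0,0]
    - [0,0,0]
    - [0,0,0]
    - [0,0,0]
    - [0,0,0]
    - [0,0,0]
    - [0,0,0]
    - [0,0,0]
  fingers: [0.4,0.4,0.4,0.4,0.4,0.4,0.4,0.4]

```text
clock: 38.83
tcp_pos: [574.6, 213.1, 208.3]
tcp_rot: [-0.0, -0.058, 0.998, -0.0]
contact_force: [0.8, -0.3, 0.1]
opening: 50.9
grasp_force: 0.0
```

```bash
python3 - <<'E'
from seat import *
from meas2 import blob,red
s=env.get_state();print(s['tcp_pos'],s['contact_force'])
for n in('scene','top'):
    i,_=env.get_image(n);h=cv2.cvtColor(i,cv2.COLOR_RGB2HSV);c,a=blob(h,proj(n,[579.5,211.3,103])[0],20,red);print(c,a,onplane(n,[c],103) if a else '')
for p in((650.3,-132.3),(635.3,2.5),(620.5,137.3)): seat(*p)
E
```

```text
[574.6 213.1 208.3] [ 0.8 -0.3  0.1]
[380.5 220.5] 64 [[580.  210.8 103. ]]
[237.6 168. ] 65 [[583.1 211.7 103. ]]
scene dome [ 650.9 -131.    38.6] 147 nutmean [ 652.6 -130.1   78.6] 26
scene dome [635.7   3.4  38.8] 143 nutmean [637.8   4.7  77.9] 27
scene dome [620.7 138.2  39.1] 150 nutmean [622.7 139.4  77.7] 31
```

The lever may be a few hundredths of a radian short of its stop, so I'll grip it again and pull it fully home.

Call:
send_rows:
  offset:
    - [-0.6,-0.25,1]
    - [0,0,2.5]
    - [0,0,2.5]
    - [0,0,2.5]
    - [0,0,2.4]
    - [0,0,1.0]
    - [0,0,0]
    - [0,0,0]
  dr:
    - [0,0,0]
    - [0,0,0]
    - [0,0,0]
    - [0,0,0]
    - [0,0,0]
    - [0,0,0]
    - [0,0,0]
    - [0,0,0]
  fingers: [0.4,0.4,0.4,0.4,0.5,0.6,0.65,0.68]

```text
clock: 39.75
tcp_pos: [581.2, 211.2, 89.7]
tcp_rot: [-0.0, -0.057, 0.998, -0.0]
contact_force: [-0.1, 0.6, -0.1]
opening: 27.4
grasp_force: 0.0
```

Call:
send_rows:
  offset:
    - [0,0,0]
    - [0,0,0]
    - [0,0,0]
    - [0,0,0]
    - [0.3,0,0.1]
    - [0.3,0,0.1]
    - [0.3,0,0.1]
    - [0,0,0]
  dr:
    - [0,0,0]
    - [0,0,0]
    - [0,0,0]
    - [0,0,0]
    - [0,0,0]
    - [0,0,0]
    - [0,0,0]
    - [0,0,0]
  fingers: [0.7,0.71,0.72,0.73,0.73,0.73,0.73,0.73]

```text
clock: 40.42
tcp_pos: [579.2, 211.1, 89.7]
tcp_rot: [0.008, -0.057, 0.998, 0.002]
contact_force: [17.3, -0.1, -3.7]
opening: 24.8
grasp_force: 19.9
```

Call:
send_rows:
  offset:
    - [0,0,0]
    - [0,0,0]
    - [0,0,0]
    - [0,0,0]
    - [0,0,0]
    - [0,0,0]
    - [0,0,0]
    - [0,0,0]
  dr:
    - [0,0,0]
    - [0,0,0]
    - [0,0,0]
    - [0,0,0]
    - [0,0,0]
    - [0,0,0]
    - [0,0,0]
    - [0,0,0]
  fingers: [0.73,0.73,0.73,0.73,0.73,0.73,0.73,0.73]

```text
clock: 41.08
tcp_pos: [579.2, 211.1, 89.7]
tcp_rot: [0.007, -0.057, 0.998, 0.001]
contact_force: [15.6, 0.6, -2.4]
opening: 24.3
grasp_force: 20.0
```

It pulls against the stop with 16 N, so the lever is fully open. Releasing and retreating.

Call:
send_rows:
  offset:
    - [-0.7,0,0]
    - [0,0,0]
    - [0,0,0]
    - [0,0,0]
    - [0,0,-3]
    - [0,0,-3]
    - [0,0,-3]
    - [0,0,-3]
  dr:
    - [0,0,0]
    - [0,0,0]
    - [0,0,0]
    - [0,0,0]
    - [0,0,0]
    - [0,0,0]
    - [0,0,0]
    - [0,0,0]
  fingers: [0.73,0.65,0.5,0.4,0.4,0.4,0.4,0.4]

```text
clock: 41.75
tcp_pos: [578.1, 211.3, 207.7]
tcp_rot: [-0.001, -0.058, 0.998, -0.0]
contact_force: [0.2, -0.1, 0.5]
opening: 51.1
grasp_force: 0.0
```

Call:
send_rows:
  offset:
    - [1,0,-1]
    - [1,0,-1]
    - [1,0,0]
    - [1,0,0]
    - [1,0,0]
    - [0,0,0]
    - [0,0,0]
    - [0,0,0]
  dr:
    - [0,0,0]
    - [0,0,0]
    - [0,0,0]
    - [0,0,0]
    - [0,0,0]
    - [0,0,0]
    - [0,0,0]
    - [0,0,0]
  fingers: [0.4,0.4,0.4,0.4,0.4,0.4,0.4,0.4]

```text
clock: 42.42
tcp_pos: [529.3, 205.4, 226.3]
tcp_rot: [-0.0, -0.058, 0.998, -0.0]
contact_force: [-0.7, 0.0, 0.5]
opening: 51.3
grasp_force: 0.0
```

```bash
python3 - <<'E'
from seat import *
from meas2 import blob,red
s=env.get_state();print(s['tcp_pos'],s['contact_force'])
for n in('scene','top'):
    i,_=env.get_image(n);h=cv2.cvtColor(i,cv2.COLOR_RGB2HSV);c,a=blob(h,proj(n,[579.5,211.3,103])[0],20,red);print(c,a,onplane(n,[c],103) if a else '')
for p in((650.3,-132.3),(635.3,2.5),(620.5,137.3)): seat(*p)
E
```

```text
[529.3 205.4 226.3] [-0.7  0.   0.5]
[380.8 220.2] 65 [[578.7 211.2 103. ]]
None 0 
scene dome [ 650.1 -131.4   39.2] 143 nutmean [ 652.3 -130.2   77.3] 29
scene dome [636.1   3.2  38.6] 145 nutmean [637.7   4.5  77.9] 27
scene dome [620.6 138.2  39.4] 148 nutmean [622.  139.1  77. ] 31
```

The ball is back exactly at its starting open position and the domes haven't moved, so I'm handing in.

```bash
python3 -c "
from plant import env
print(env.job_done())"
```

```text
the job is handed in; nothing more can be done
None
```

The brass, small steel and blue domes (no red or green one was present) are pressed home on bases 2, 4 and 0, the lever is back at its open stop, the arm is clear, and the job is handed in; no verdict was returned.

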